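# Right the fallen bottle in the lane and hold its spring pusher back

## Robot

A 6-joint arm with a two-finger parallel gripper is mounted at the origin on a cart in front of the work surface, level with it; the furniture and walls round the work are solid. World frame = base frame: x ahead of the robot, y to its left, z up, the work surface at z = 0. Lengths are in m, angles in rad, forces in N, time in s.
With the tool pointing down it reaches from about 0.35 to 0.875 m from the base axis. Payload 4.2 kg.
Tool frame: the origin (TCP) lies at the very end of the fingers, on their centre line; the grasp point (between the pads) lies 19 mm behind it; z points along the fingers, y is the line along which they close (so a half turn about z gives the same grasp; the last joint's range is limited). The gripper opens to 85 mm and grips with 20 to 120 N. Pads are 22 mm wide; open, the fingers measure 114 mm over their backs; the gripper's body (76 mm by 85 mm) begins 54 mm behind the grasp point. The pads swing forward as they close: fully open they stand 13 mm farther back than shut.
Start: joints at [1.46, 0.385, 0.008, 0, -1.194, -0.259], TCP at [0.226, 0.583, 0.231] pointing down, gripper open.
Joint ranges: [-3.14, 3.14], [-1.21, 2.06], [-1.07, 1.41], [-3.16, 2.05], [-2.99, -0.16], [-3.1, 3.1]. Speed limits (rad/s): [2.79, 2.79, 3.14, 3.14, 3.14, 3.14].

## Interface

Orientations are given as [roll, pitch, yaw] about the fixed x, y, z axes, in that order (R = Rz(yaw) Ry(pitch) Rx(roll)).
In Python, from cell import telemetry, optics, manip, nets gives the robot as it stands.
- The arm moves only by the tool move_arm, never from a script. Its argument "targets" is a list of rows, each an object of numbers: "wx", "wy", "wz": the turn, a rotation vector about the tool's x, y, z in degrees; "dx", "dy", "dz": the shift along the tool's x, y, z in mm; "fingers": the opening, from -1 (shut) to 1 (fully open), so that 0 is half open. In form: [{"wx": .., "wy": .., "wz": .., "dx": .., "dy": .., "dz": .., "fingers": ..}, ...]. A call has 1 to 8 rows; each row shifts and turns the commanded pose from where the row before left it, along the tool's axes as they then stand; what a row does not reach is not made up. A row lasts 1/8 s, in which the tool goes at most 62.5 mm and 10.7 degrees, less where a joint would pass 70% of its speed; a pose out of reach is approached as far as the arm can. A call with a gripper value outside its range is refused whole. The fingers move at their own pace and stop on an object; "grip_force" is the grip in N (left out, the last holds). Time passes only in rows, so rows that do not move let the fingers close. It gives the time, the measured TCP pose, the force, the opening and the grip force at its end, in the units of the state.
- telemetry.observe(): the state, without advancing time (a new reading comes with each control period).
- optics.camera(name): name is "scene" or "side" or "wrist"; returns (picture, depth): 480x640x3 uint8, red, green, blue; 480x640 float32, m along the optical axis (not along the pixel's ray), 0 where there is no reading.
- optics.get_calibration(name): a dict with "K" (3x3 intrinsics, pixels), "R" (3x3) and "t" (3): a world point X has camera coordinates R X + t; the wrist camera has in their place "tool_from_camera" (4x4, takes a point from camera to tool coordinates, whose origin is the TCP and whose axes are the flange's). Camera axes: x right, y down, z forward; pixel columns grow to the right and rows downward; lengths in m; the calibration is good to about 2 mm. A picture is of the moment at which its call begins: read the wrist's pose just before it. get_calibration takes no time and is no camera call.
- manip.hand_in(): hands the job in; it is judged then, once.
Trained networks look in the newest picture that a camera, given by its name, has taken for a name from the list of things; names that differ only in an ending like _2 or _b are one class to them, and where a whole thing is asked for, a point or a joint stands for the part that bears it (a point fixed in the world has none). Each returns a list of dicts, best first, with "p" (0 to 1); they miss things now and then, are a little off and sometimes report something else, mostly with a low value. They report only what shows in the picture. A call takes as long as a camera call. They do not tell look-alikes from the thing itself.
- nets.silhouettes(camera, thing): "pixels" (480x640 bool, what is visible of it) and "pixel" ([column, row] in pixels, amid what is visible of it).
The state is a dict: "time": time; "joint_positions": joint angles; "joint_vel": joint speeds; "joint_torque": joint torques, N m; "position": TCP position; "orientation": TCP orientation; "contact_force": force on the tool from outside, world axes, zero at the start; "ft_torque": the same for the moment, N m; "finger_gap": finger opening in m; "gripper_force": force on a finger pad.
Only numpy, scipy, OpenCV 4.12 (cv2) and the standard library are available. Lean on these libraries where they do the work, as an engineer would, in place of code of your own. Each camera call takes 0.05 s, during which the arm holds its last target. There are 200 camera calls.

## Task

The bottle lane on the stand is about to be refilled. Stand the fallen dasher bottle upright on the round pad at the free place in the lane, in line with its two neighbours, and let go of it; then pull the lane's spring-loaded pusher (it has an upright knob) back to the left until its pointer is at the mark clip on the back rail, and finish while still holding it there, since it springs back when let go. Leave the two standing bottles and everything else on the stand where they are.

Things in the scene. Friction and masses are not known exactly. Their poses are not given: they have to be found in the camera images.
- rack: Fixed bottle lane: board 80 mm wide (x), 505 mm long (y), 8 mm thick. Origin on the stand's top; z up, x across the lane away from the robot, y along it to the robot's left (the way the pusher is pulled). Far edge: rail, top 22 mm above the stand; right end: stop 24 mm high; left end: block 44 mm high at y = 235 to 265 mm; front open. Bottle places at x = -5 mm, y = -170, -82 and 6 mm.
- free_place: The round dark pad, 60 mm across and 2 mm thick, fixed flat on the board: the free place for the fallen bottle. It may be any of the three places. Origin at the centre of its underside, 8 mm above the stand; its top is 10 mm above the stand.
- bottle: The fallen dasher bottle, lying on the stand in front of the lane: round, 47 mm across for 68 mm from its base, then narrowing to a capped neck, 138 mm long, 0.15 to 0.25 kg. Origin at the centre of its base; z runs from base to cap. At the start the cap points to the robot's left, turned up to 30 degrees toward the robot.
- neighbour_1: A standing bottle like the fallen one, in the lane. Origin at the centre of its base, z up.
- neighbour_2: The other standing bottle in the lane, alike. Origin at the centre of its base, z up.
- pusher (a joint): How far the spring-loaded pusher is pulled, in m: 0 at rest, up to 0.100, growing toward the robot's left (+y of the lane). The spring drives it back with about 3.5 N at rest plus 0.7 N per 10 mm; nothing latches it.
- knob (a point): Grip point on the pusher, in the middle of its upright round black knob: 25 mm across, from 58 to 93 mm above the stand, on a 12 mm post, free all round; this point is 78 mm above the stand. 35 mm to its right, next to the bottles, the pusher's paddle is 62 mm wide and rises 52 mm above the stand.
- pointer (a point): Tip of the pusher's flat pointer bar, which reaches from the knob's post to the back rail, 36 mm above the stand. It moves with the pusher.
- mark: The mark: a fixed clip 10 mm wide on the back rail with an upright blade 3 mm thick, top 45 mm above the stand. Origin 8 mm above the stand under the blade; y runs along the lane like the rack's. It lies 45 to 75 mm left of the pointer's rest position. The pointer is at the mark when level with the blade along the lane.
- back_tin: Bystander, to be left alone: tall steel shaker tin, 74 mm wide, 156 mm tall, back left.
- back_glass_1: Bystander, to be left alone: clear tumbler, 68 mm wide, 102 mm tall, at the back.
- back_glass_2: Bystander, to be left alone: clear tumbler, 68 mm wide, 102 mm tall, at the back.
- back_jigger: Bystander, to be left alone: steel double jigger, 41 mm wide, 97 mm tall, at the back.
- back_stopper: Bystander, to be left alone: steel bottle stopper, 33 mm wide, 48 mm tall, at the back.
- back_votive: Bystander, to be left alone: glass candle cup, 73 mm wide, 104 mm tall, back right.
- side_salt: Bystander, to be left alone: round lidded wooden salt cellar, 70 mm wide, 67 mm tall, at the left.
- front_lime: Bystander, to be left alone: lime, about 50 mm, front right.
- front_cork: Bystander, to be left alone: wine cork, 44 mm long, lying at the front left.
- side_corkscrew: Bystander, to be left alone: folded dark corkscrew, 112 mm long, 20 mm wide, lying front left.
There are look-alikes about, which are no part of the job. Leave any black, pink or purple look-alike of the neighbour_1 alone.

How it is judged:
By the outcome, as a careful person would: the job done as asked, in the order asked, and still so for the second after the job is handed in, while the arm keeps its last pose, push and grip.
It also fails if it takes over 54 s, if anything falls off the work surface, if the arm or the gripper's body presses on something with over 40 N, if the wrist force passes 120 N, or if a joint passes its speed limit or range.

## Working session

There is one attempt and no reset: what is moved stays moved. The work goes in short steps, Python scripts to look and compute and a tool call to move; the robot and the scene stay as the last step left them, time stands still between calls to the robot, and variables do not carry over. Pictures are saved under pics/ and viewed, at most 10 in all, crops included, and the job is handed in when it is done.

Besides the shell and the picture viewer there is one more tool, called after ">>>" as name(argument=value, ...), one argument or row to a line, values as JSON. move_arm: Moves the arm, as the interface text tells. Its arguments: {"type":"object","properties":{"targets":{"type":"array"},"grip_force":{"type":"number"}},"required":["targets"]}

```bash
ls; mkdir -p pics
python3 - <<'E'
from cell import telemetry, optics, manip, nets
import cv2,numpy as np
s=telemetry.observe();print({k:np.round(v,3) for k,v in s.items()})
a,d=optics.camera("scene");b,e=optics.camera("side")
np.savez('v0.npz',a=a,d=d,b=b,e=e)
cv2.imwrite('pics/scene.png',a[:,:,::-1]);cv2.imwrite('pics/side.png',b[:,:,::-1])
for c in("scene","side"):
  k=optics.get_calibration(c);print(c,k["K"].tolist(),np.round(-k["R"].T@k["t"],3),np.round(k["R"],3).tolist())
  for n in("bottle","neighbour_1","free_place","knob","pusher","pointer","mark","rack"):
    try:
      for r in nets.silhouettes(c,n):print(c,n,round(r["p"],2),r["pixel"],r["pixels"].sum())
    except Exception as x:print(n,x)
E
```

```text
pics
{'time': np.float64(0.0), 'joint_positions': array([ 1.46 ,  0.386,  0.007, -0.   , -1.194, -0.259]), 'joint_vel': array([-0.   ,  0.   ,  0.   , -0.   , -0.   ,  0.001]), 'joint_torque': array([-1.0000e-03, -3.9229e+01,  1.8840e+01,  4.1860e+00, -5.0000e-03,
        0.0000e+00]), 'position': array([0.226, 0.582, 0.23 ]), 'orientation': array([ 3.139, -0.   , -0.37 ]), 'contact_force': array([ 0.681, -0.415,  0.766]), 'ft_torque': array([ 0.008,  0.09 , -0.048]), 'gripper_force': np.float64(0.0), 'finger_gap': np.float64(0.085)}
scene [[470.12717925579926, 0.0, 325.0934717378283], [0.0, 470.12717925579926, 244.61728378316923], [0.0, 0.0, 1.0]] [-0.159  0.526  0.461] [[-0.631, -0.775, 0.004], [-0.306, 0.244, -0.92], [0.713, -0.582, -0.391]]
scene bottle 0.88 [389.5, 271.9] 810
scene neighbour_1 0.82 [362.6, 229.0] 883
scene neighbour_1 0.78 [339.2, 215.1] 737
scene neighbour_1 0.73 [301.6, 248.5] 1037
scene neighbour_1 0.67 [408.3, 215.5] 802
scene neighbour_1 0.56 [316.4, 221.7] 583
scene free_place 0.57 [336.5, 258.6] 222
scene knob 0.79 [272.9, 274.4] 1073
scene pusher 0.91 [2
[... 322 characters left out ...]
0098746003], [0.0, 0.0, 1.0]] [0.249 0.984 0.631] [[-0.955, -0.297, 0.004], [-0.138, 0.433, -0.891], [0.262, -0.851, -0.455]]
side bottle 0.7 [385.7, 236.8] 501
side neighbour_1 0.94 [304.8, 203.7] 537
side neighbour_1 0.87 [357.7, 193.2] 592
side neighbour_1 0.76 [338.5, 210.6] 661
side neighbour_1 0.64 [325.0, 236.6] 633
side neighbour_1 0.56 [290.6, 217.5] 665
side neighbour_1 0.39 [239.6, 264.2] 1122
side free_place 0.54 [335.8, 243.9] 90
side free_place 0.38 [387.1, 236.9] 543
side free_place 0.36 [315.9, 269.4] 799
side knob 0.8 [316.9, 271.3] 860
side pusher 0.57 [315.3, 269.8] 829
side pointer 0.81 [311.6, 267.0] 884
side mark 0.42 [283.3, 288.6] 23
side rack 0.66 [307.8, 286.7] 3407
```

View pics/scene.png

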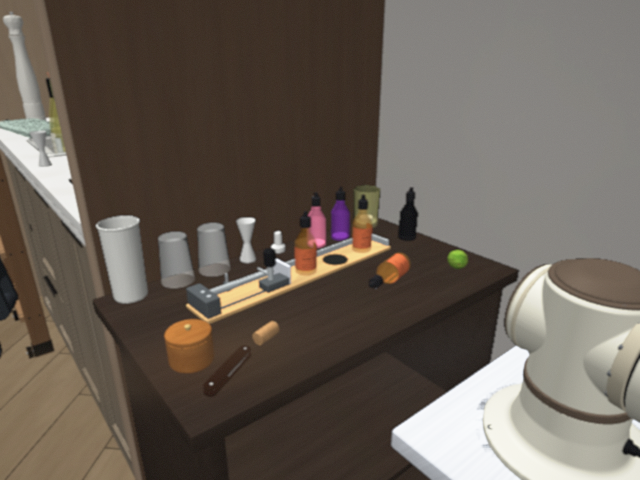

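View pics/side.png

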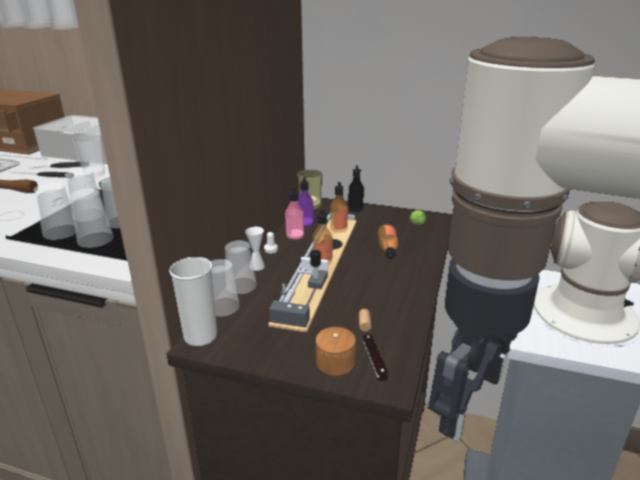

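The scene view shows an orange bottle lying at (390,270) with its cap at (376,282). The pad at (336,259) lies between orange neighbours at (305,248) and (362,229). The pusher knob is at (269,257) and the mark blade near (227,278). The look-alikes are the pink (317,222), purple (340,215) and black (408,215) bottles, all upright behind the lane. The only lying bottle is the orange one at (390,270).

```bash
cat > h.py <<'E'
from cell import telemetry, optics, manip, nets
import cv2,numpy as np
from scipy.spatial.transform import Rotation as Rn
def cloud(c,d,s=None):
    k=optics.get_calibration(c);K=k["K"];v,u=np.mgrid[:480,:640]
    P=np.stack([(u-K[0,2])/K[0,0]*d,(v-K[1,2])/K[1,1]*d,d],-1)
    if c=="wrist":
        T=k["tool_from_camera"];P=P@T[:3,:3].T+T[:3,3]
        R=Rn.from_euler('xyz',s["orientation"]).as_matrix()
        return P@R.T+s["position"]
    return (P-k["t"])@k["R"]
E
python3 - <<'E'
from h import *
z=np.load('v0.npz')
A=cloud("scene",z['d']);B=cloud("side",z['e'])
for c,C,I in(("scene",A,z['a']),("side",B,z['b'])):
  I=I.astype(int)
  ok=(C[...,2]>-.02)&(C[...,2]<.3)&(C[...,0]>.3)&(C[...,0]<1.2)
  print(c,'table z',np.median(C[...,2][ok&(abs(C[...,2])<.01)]))
  # wood board
  hsv=cv2.cvtColor(I.astype(np.uint8),cv2.COLOR_RGB2HSV)
  w=ok&(hsv[...,0]>10)&(hsv[...,0]<22)&(hsv[...,2]>140)&(C[...,2]<.013)&(C[...,2]>.002)
  P=C[w];print('board',len(P),np.median(P[:,2]))
  if len(P)>50:
    r=cv2.minAreaRect(P[:,:2].astype(np.float32)*1000);print(r)
  o=ok&(hsv[...,0]<12)&(hsv[...,1]>150)&(hsv[...,2]>100)&(C[...,2]>.015)
  n,L,st,ce=cv2.connectedComponentsWithStats(o.astype(np.uint8))
  for i in range(1,n):
    if st[i,4]>60:
      Q=C[L==i];print('orange',st[i,4],ce[i].round(),np.round(np.percentile(Q,[2,50,98],axis=0),3).tolist())
  for r in nets.silhouettes(c,"bottle")[:1] if False else []:pass
  dk=ok&(hsv[...,2]<60)&(C[...,2]>.055)&(C[...,2]<.1)
  n,L,st,ce=cv2.connectedComponentsWithStats(dk.astype(np.uint8))
  for i in range(1,n):
    if st[i,4]>20:
      Q=C[L==i];print('dark',st[i,4],ce[i].round(),np.round(np.percentile(Q,[2,50,98],axis=0),3).tolist())
E
python3 - <<'E'
import cv2
a=cv2.imread('pics/scene.png')[180:330,180:430];b=cv2.imread('pics/side.png')[160:340,250:450]
cv2.imwrite('pics/c1.png',cv2.resize(a,None,fx=3.2,fy=3.2,interpolation=2))
E
```

```text
scene table z 1.1027408095519659e-05
board 2374 0.007986281668887468
((593.6236572265625, -14.067092895507812), (344.4815673828125, 504.79180908203125), 0.6567460894584656)
orange 335 [361. 237.] [[0.568, -0.206, 0.022], [0.576, -0.184, 0.047], [0.599, -0.176, 0.069]]
orange 432 [305. 258.] [[0.556, -0.033, 0.022], [0.563, -0.01, 0.047], [0.59, -0.001, 0.07]]
orange 295 [399. 263.] [[0.422, -0.189, 0.018], [0.436, -0.164, 0.042], [0.465, -0.139, 0.048]]
dark 42 [347. 197.] [[0.762, -0.317, 0.056], [0.766, -0.306, 0.077], [0.768, -0.294, 0.098]]
dark 23 [352. 195.] [[0.762, -0.331, 0.058], [0.766, -0.326, 0.078], [0.769, -0.318, 0.095]]
dark 143 [329. 201.] [[0.762, -0.264, 0.056], [0.766, -0.242, 0.079], [0.77, -0.215, 0.1]]
dark 251 [409. 212.] [[0.562, -0.361, 0.056], [0.576, -0.346, 0.074], [0.596, -0.334, 0.097]]
dark 36 [301. 213.] [[0.762, -0.175, 0.056], [0.766, -0.15, 0.061], [0.77, -0.122, 0.078]]
dark 54 [ 72. 234.] [[0.907, 0.342, 0.055], [0.982, 0.343, 0.059], [1.074, 0.344, 0.064]]
dark 192 [269. 257.] [[0.55, 0.072, 0.061], [0.556, 0.083, 0.08], [0.569, 0.089, 0.093]]
side table z -0.0024579875355960914
board 1580 0.005392014990292923
((534.8143310546875, -70.11178588867188), (734.4950561523438, 397.7368469238281), 85.80069732666016)
dark 918 [266. 206.] [[0.763, -0.341, 0.056], [0.765, -0.129, 0.081], [0.768, 0.068, 0.099]]
dark 167 [356. 187.] [[0.565, -0.355, 0.056], [0.581, -0.341, 0.074], [0.597, -0.33, 0.098]]
dark 123 [315. 258.] [[0.552, 0.078, 0.063], [0.559, 0.089, 0.08], [0.569, 0.094, 0.092]]
dark 580 [ 66. 294.] [[0.909, 0.33, 0.055], [0.993, 0.341, 0.06], [1.081, 0.348, 0.062]]
```

View pics/c1.png

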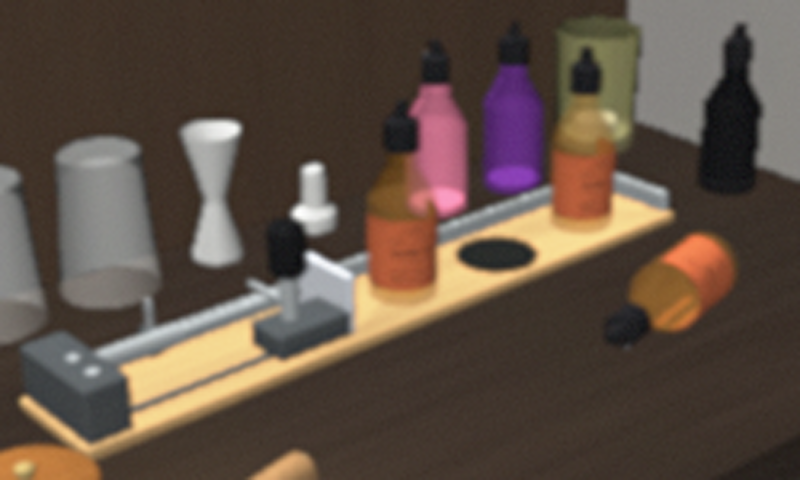

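The crop shows the fallen orange-labelled bottle with its base at the right (≈(710,255) in the crop) and its black cap at (628,325). The free pad is in the middle place, at (497,253). The mark blade is at (148,313) and the pointer bar at (262,288).

```bash
cat >> h.py <<'E'
from scipy.optimize import least_squares
def circ(P,r,c0):
    f=lambda c:np.hypot(P[:,0]-c[0],P[:,1]-c[1])-r
    s=least_squares(f,c0,loss='soft_l1',f_scale=.001);return s.x,np.median(abs(s.fun))
def cyl(P,r,p0,yaw):  # horizontal cylinder: axis through (x,y,zc) w/ yaw
    def f(q):
        n=np.array([-np.sin(q[1]),np.cos(q[1])]);
        return np.hypot((P[:,:2]-p0)@n-q[0],P[:,2]-q[2])-r
    s=least_squares(f,[0,yaw,r],loss='soft_l1',f_scale=.001)
    q=s.x;return np.array(p0)+q[0]*np.array([-np.sin(q[1]),np.cos(q[1])]),q[1],q[2],np.median(abs(s.fun))
E
python3 - <<'E'
from h import *
z=np.load('v0.npz')
print(np.round(optics.get_calibration("wrist")["tool_from_camera"],3).tolist(),optics.get_calibration("wrist")["K"][0])
for c,d in(("scene",z['d']),("side",z['e'])):
  C=cloud(c,d).reshape(-1,3);dz=.0025*(c=="side")
  C=C+[0,0,dz]
  def box(x0,x1,y0,y1,z0,z1):
    return C[(C[:,0]>x0)&(C[:,0]<x1)&(C[:,1]>y0)&(C[:,1]<y1)&(C[:,2]>z0)&(C[:,2]<z1)]
  print(c)
  for n,x,y in(("n1",.58,-.013),("n2",.585,-.19)):
    P=box(x-.05,x+.03,y-.045,y+.04,.028,.068);print(n,len(P),circ(P,.0235,[x,y]))
  P=box(.53,.60,.05,.12,.06,.09);print('knob',len(P),circ(P,.0125,[.566,.084]))
  P=box(.35,.50,-.25,.0,.012,.06)
  lab=P[P[:,1]<-.13];print('lying',len(P),np.round(P.min(0),3),np.round(P.max(0),3),P.mean(0))
  p,yaw,zc,e=cyl(lab,.0235,np.array([.44,-.16]),1.9);print(p,np.degrees(yaw),zc,e)
  a=np.array([np.cos(yaw),np.sin(yaw)]);s=(P[:,:2]-p)@a;print('s range',np.percentile(s,[.5,1,2,98,99,99.5])); 
  s0,s1=np.percentile(s,[1,99]);print('base',p+s0*a,'cap',p+s1*a)
  # block at left, mark blade
  P=box(.4,.7,.2,.35,.03,.05);print('block',len(P),P.min(0).round(3) if len(P) else 0,P.max(0).round(3) if len(P) else 0)
  P=box(.58,.66,.05,.24,.027,.048)
  if len(P):
    h=np.histogram(P[:,1],np.arange(.05,.245,.005));print([(round(b,3),n) for n,b in zip(*h)if n])
E
```

```text
[[0.0, -0.954, -0.3, 0.077], [1.0, 0.0, 0.001, -0.001], [-0.001, -0.3, 0.954, -0.143], [0.0, 0.0, 0.0, 1.0]] [355.22471445   0.         313.3932949 ]
scene
n1 381 (array([ 0.58075637, -0.02511666]), np.float64(0.0009084777846871846))
n2 310 (array([ 0.59218282, -0.20079865]), np.float64(0.0010433150301102471))
knob 172 (array([0.56465957, 0.07609412]), np.float64(0.0008065597818494663))
lying 829 [ 0.413 -0.205  0.012] [ 0.471 -0.064  0.048] [ 0.43275742 -0.13348877  0.03389216]
[ 0.44928252 -0.15737149] 105.81043572731704 0.023332908511872728 0.0005729248687765948
s range [-0.03862656 -0.03750062 -0.03620942  0.09427628  0.0954628   0.09612926]
base [ 0.45949976 -0.1934534 ] cap [ 0.42327315 -0.0655202 ]
block 1371 [0.414 0.2   0.03 ] [0.7   0.335 0.05 ]
[(np.float64(0.06), np.int64(1)), (np.float64(0.065), np.int64(1)), (np.float64(0.07), np.int64(2)), (np.float64(0.075), np.int64(20)), (np.float64(0.08), np.int64(4)), (np.float64(0.085), np.int64(2)), (np.float64(0.09), np.int64(2)), (np.float64(0.095), np.int64(4)), (np.float64(0.1), np.int64(4)), (np.float64(0.105), np.int64(3))
[... 1914 characters left out ...]
.125), np.int64(2)), (np.float64(0.13), np.int64(3)), (np.float64(0.135), np.int64(3)), (np.float64(0.14), np.int64(2)), (np.float64(0.145), np.int64(12)), (np.float64(0.15), np.int64(16)), (np.float64(0.155), np.int64(19)), (np.float64(0.16), np.int64(6)), (np.float64(0.165), np.int64(12)), (np.float64(0.17), np.int64(7)), (np.float64(0.175), np.int64(8)), (np.float64(0.18), np.int64(8)), (np.float64(0.185), np.int64(8)), (np.float64(0.19), np.int64(1)), (np.float64(0.205), np.int64(3)), (np.float64(0.21), np.int64(18)), (np.float64(0.215), np.int64(21)), (np.float64(0.22), np.int64(16)), (np.float64(0.225), np.int64(19)), (np.float64(0.23), np.int64(19)), (np.float64(0.235), np.int64(89))]
```

```bash
cat >> h.py <<'E'
import json
def eul(e): return Rn.from_euler('xyz',e)
def plan(p0,R0,p1,R1,n,f=1):
    """n rows from (p0,R0) to (p1,R1); print rounded rows"""
    p,R=np.array(p0,float),R0;out=[]
    rv=(R0.inv()*R1).as_rotvec()
    for i in range(1,n+1):
        pt=p0+(np.array(p1)-p0)*i/n; Rt=R0*Rn.from_rotvec(rv*i/n)
        d=np.round(R.inv().apply(pt-p)*1000,0); w=np.round(np.degrees((R.inv()*Rt).as_rotvec()),1)
        p=p+R.apply(d/1000); R=R*Rn.from_rotvec(np.radians(w))
        out.append({k:float(v) for k,v in zip(("dx","dy","dz","wx","wy","wz"),[*d,*w]) if v}|{"fingers":f})
    for i in range(0,n,8): print(json.dumps(out[i:i+8]))
    print(np.linalg.norm(np.array(p1)-p0)/n*1000,np.degrees(np.linalg.norm(rv))/n)
def frame(z,x):
    z=np.array(z,float);z/=np.linalg.norm(z);x=np.array(x,float);x-=x@z*z;x/=np.linalg.norm(x)
    return Rn.from_matrix(np.stack([x,np.cross(z,x),z],1))
E
python3 - <<'E'
from h import *
s=telemetry.observe()
plan(s["position"],eul(s["orientation"]),[.45,-.08,.27],eul([np.pi,0,-1.29]),16)
E
```

```text
[{"dx": 28.0, "dy": 34.0, "dz": -2.0, "wz": 3.3, "fingers": 1}, {"dx": 30.0, "dy": 31.0, "dz": -3.0, "wz": 3.3, "fingers": 1}, {"dx": 32.0, "dy": 31.0, "dz": -2.0, "wz": 3.3, "fingers": 1}, {"dx": 33.0, "dy": 28.0, "dz": -3.0, "wz": 3.3, "fingers": 1}, {"dx": 35.0, "dy": 26.0, "dz": -2.0, "wz": 3.3, "fingers": 1}, {"dx": 36.0, "dy": 24.0, "dz": -3.0, "wz": 3.3, "fingers": 1}, {"dx": 38.0, "dy": 22.0, "dz": -2.0, "wz": 3.3, "fingers": 1}, {"dx": 39.0, "dy": 20.0, "dz": -2.0, "wz": 3.3, "fingers": 1}]
[{"dx": 40.0, "dy": 18.0, "dz": -3.0, "wz": 3.3, "fingers": 1}, {"dx": 41.0, "dy": 15.0, "dz": -2.0, "wz": 3.3, "fingers": 1}, {"dx": 42.0, "dy": 13.0, "dz": -3.0, "wz": 3.2, "fingers": 1}, {"dx": 42.0, "dy": 10.0, "dz": -2.0, "wz": 3.3, "fingers": 1}, {"dx": 43.0, "dy": 9.0, "dz": -2.0, "wz": 3.3, "fingers": 1}, {"dx": 44.0, "dy": 5.0, "dz": -3.0, "wz": 3.3, "fingers": 1}, {"dx": 43.0, "dy": 3.0, "dz": -2.0, "wz": 3.3, "fingers": 1}, {"dx": 44.0, "dy": 1.0, "dz": -3.0, "wz": 3.3, "fingers": 1}]
43.79318018403964 3.295262237411588
```

>>> move_arm(
  targets=[
    {"dx": 28,"dy": 34,"dz": -2,"wz": 3.3,"fingers": 1},
    {"dx": 30,"dy": 31,"dz": -3,"wz": 3.3,"fingers": 1},
    {"dx": 32,"dy": 31,"dz": -2,"wz": 3.3,"fingers": 1},
    {"dx": 33,"dy": 28,"dz": -3,"wz": 3.3,"fingers": 1},
    {"dx": 35,"dy": 26,"dz": -2,"wz": 3.3,"fingers": 1},
    {"dx": 36,"dy": 24,"dz": -3,"wz": 3.3,"fingers": 1},
    {"dx": 38,"dy": 22,"dz": -2,"wz": 3.3,"fingers": 1},
    {"dx": 39,"dy": 20,"dz": -2,"wz": 3.3,"fingers": 1},
  ],
)

```text
schema error: expected keys wx, wy, wz, dx, dy, dz, fingers
```

```bash
cat >> h.py <<'E'
def rec():
    s=telemetry.observe();open('rec.txt','a').write(json.dumps([list(map(float,s[k])) for k in("joint_positions","position","orientation")])+"\n");print(round(float(s["time"]),2),*(np.round(s[k],3).tolist() for k in("joint_positions","position","orientation")));return s
E
python3 -c "
from h import *;rec()"
```

```text
0.9 [1.46, 0.385, 0.008, 0.0, -1.194, -0.259] [0.226, 0.583, 0.231] [-3.142, 0.0, -0.37]
```

>>> move_arm(
  targets=[
    {"dx": 40,"dy": 18,"dz": -3,"wz": 3.3,"fingers": 1},
    {"dx": 41,"dy": 15,"dz": -2,"wz": 3.3,"fingers": 1},
    {"dx": 42,"dy": 13,"dz": -3,"wz": 3.2,"fingers": 1},
    {"dx": 42,"dy": 10,"dz": -2,"wz": 3.3,"fingers": 1},
    {"dx": 43,"dy": 9,"dz": -2,"wz": 3.3,"fingers": 1},
    {"dx": 44,"dy": 5,"dz": -3,"wz": 3.3,"fingers": 1},
    {"dx": 43,"dy": 3,"dz": -2,"wz": 3.3,"fingers": 1},
    {"dx": 44,"dy": 1,"dz": -3,"wz": 3.3,"fingers": 1},
  ],
)

```text
schema error: expected keys wx, wy, wz, dx, dy, dz, fingers
```

Run:
```python
from h import *
s=rec();a,d=optics.camera("wrist");np.savez('w1.npz',a=a,d=d);cv2.imwrite('pics/w1.png',a[:,:,::-1])
C=cloud("wrist",d,s).reshape(-1,3)
tz=np.median(C[(abs(C[:,2])<.006),2]);print('table',tz);C=C-[0,0,tz]
def box(x0,x1,y0,y1,z0,z1):
    return C[(C[:,0]>x0)&(C[:,0]<x1)&(C[:,1]>y0)&(C[:,1]<y1)&(C[:,2]>z0)&(C[:,2]<z1)]
for n,x,y in(("n1",.58,-.02),("n2",.592,-.2)):
    P=box(x-.04,x+.04,y-.04,y+.04,.028,.068);print(n,len(P),circ(P,.0235,[x,y]) if len(P)>20 else '')
P=box(.53,.60,.05,.12,.06,.09);print('knob',len(P),circ(P,.0125,[.566,.08]) if len(P)>20 else '')
P=box(.35,.50,-.25,.0,.012,.06);lab=P[P[:,1]<-.13]
p,yaw,zc,e=cyl(lab,.0235,np.array([.44,-.16]),1.9);print(p,np.degrees(yaw),zc,e)
a_=np.array([np.cos(yaw),np.sin(yaw)]);q=(P[:,:2]-p)@a_;s0,s1=np.percentile(q,[1,99]);print('base',p+s0*a_,'cap',p+s1*a_)
```

```text
0.9 [1.46, 0.385, 0.008, 0.0, -1.194, -0.259] [0.226, 0.583, 0.231] [-3.142, 0.0, -0.37]
table 0.00019367655108185056
n1 0 
n2 0 
knob 0 
[ 0.44 -0.16] 108.8619810748564 0.0235 nan
  return _methods._mean(a, axis=axis, dtype=dtype,
  ret = ret.dtype.type(ret / rcount)
Traceback (most recent call last):
IndexError: index -1 is out of bounds for axis 0 with size 0
```

View pics/w1.png

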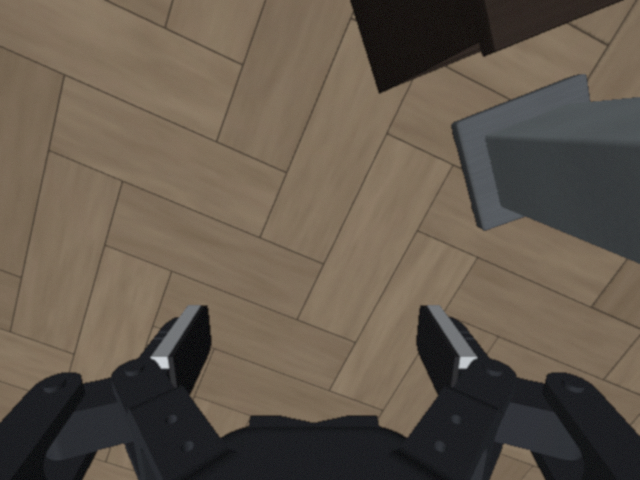

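The moves were refused because every row needs all seven keys, so the arm has not moved; this wrist view shows only the floor. I'll resend them with full rows.

>>> move_arm(
  targets=[
    {"dx": 28,"dy": 34,"dz": -2,"wx": 0,"wy": 0,"wz": 3.3,"fingers": 1},
    {"dx": 30,"dy": 31,"dz": -3,"wx": 0,"wy": 0,"wz": 3.3,"fingers": 1},
    {"dx": 32,"dy": 31,"dz": -2,"wx": 0,"wy": 0,"wz": 3.3,"fingers": 1},
    {"dx": 33,"dy": 28,"dz": -3,"wx": 0,"wy": 0,"wz": 3.3,"fingers": 1},
    {"dx": 35,"dy": 26,"dz": -2,"wx": 0,"wy": 0,"wz": 3.3,"fingers": 1},
    {"dx": 36,"dy": 24,"dz": -3,"wx": 0,"wy": 0,"wz": 3.3,"fingers": 1},
    {"dx": 38,"dy": 22,"dz": -2,"wx": 0,"wy": 0,"wz": 3.3,"fingers": 1},
    {"dx": 39,"dy": 20,"dz": -2,"wx": 0,"wy": 0,"wz": 3.3,"fingers": 1},
  ],
)

```text
time: 1.95
position: [0.3383, 0.2503, 0.2507]
orientation: [-3.141, 0.0, -0.832]
contact_force: [-0.1, 0.4, 0.8]
finger_gap: 0.0852
gripper_force: 0.0
```

```bash
sed -i 's/for k,v in zip(("dx","dy","dz","wx","wy","wz"),\[\*d,\*w\]) if v}/for k,v in zip(("dx","dy","dz","wx","wy","wz"),[*d,*w])}/' h.py; python3 -c "
from h import *;rec()"
```

```text
1.95 [1.027, 0.011, -0.422, 0.0, -1.137, -0.288] [0.338, 0.25, 0.251] [-3.141, 0.0, -0.832]
```

>>> move_arm(
  targets=[
    {"dx": 40,"dy": 18,"dz": -3,"wx": 0,"wy": 0,"wz": 3.3,"fingers": 1},
    {"dx": 41,"dy": 15,"dz": -2,"wx": 0,"wy": 0,"wz": 3.3,"fingers": 1},
    {"dx": 42,"dy": 13,"dz": -3,"wx": 0,"wy": 0,"wz": 3.2,"fingers": 1},
    {"dx": 42,"dy": 10,"dz": -2,"wx": 0,"wy": 0,"wz": 3.3,"fingers": 1},
    {"dx": 43,"dy": 9,"dz": -2,"wx": 0,"wy": 0,"wz": 3.3,"fingers": 1},
    {"dx": 44,"dy": 5,"dz": -3,"wx": 0,"wy": 0,"wz": 3.3,"fingers": 1},
    {"dx": 43,"dy": 3,"dz": -2,"wx": 0,"wy": 0,"wz": 3.3,"fingers": 1},
    {"dx": 44,"dy": 1,"dz": -3,"wx": 0,"wy": 0,"wz": 3.3,"fingers": 1},
  ],
)

```text
time: 2.95
position: [0.45, -0.0815, 0.2706]
orientation: [-3.141, -0.0, -1.292]
contact_force: [0.1, -0.6, 0.6]
finger_gap: 0.0858
gripper_force: 0.0
```

```bash
cat > m.py <<'E'
from h import *
import sys
n=sys.argv[1]
s=rec();a,d=optics.camera("wrist");np.savez(n+'.npz',a=a,d=d,p=s["position"],o=s["orientation"]);cv2.imwrite(f'pics/{n}.png',a[:,:,::-1])
C=cloud("wrist",d,s).reshape(-1,3)
tz=np.median(C[(abs(C[:,2])<.006),2]);print('table',tz);C=C-[0,0,tz]
def box(x0,x1,y0,y1,z0,z1):
    return C[(C[:,0]>x0)&(C[:,0]<x1)&(C[:,1]>y0)&(C[:,1]<y1)&(C[:,2]>z0)&(C[:,2]<z1)]
for n,x,y in(("n1",.58,-.02),("n2",.592,-.2)):
    P=box(x-.04,x+.04,y-.04,y+.04,.028,.068);print(n,len(P),circ(P,.0235,[x,y]) if len(P)>20 else '')
P=box(.53,.60,.05,.12,.06,.09);print('knob',len(P),circ(P,.0125,[.566,.08]) if len(P)>20 else '')
P=box(.35,.50,-.25,.0,.012,.06);lab=P[P[:,1]<-.13]
if len(lab)>50:
    p,yaw,zc,e=cyl(lab,.0235,np.array([.44,-.16]),1.9);print(p,np.degrees(yaw),zc,e)
    a_=np.array([np.cos(yaw),np.sin(yaw)]);q=(P[:,:2]-p)@a_;s0,s1=np.percentile(q,[1,99]);print('base',p+s0*a_,'cap',p+s1*a_)
E
python3 m.py w2
```

```text
2.95 [0.178, 0.064, -0.314, 0.0, -1.191, 0.102] [0.45, -0.082, 0.271] [-3.141, -0.0, -1.292]
table 0.00021473179508402218
n1 621 (array([ 0.58000996, -0.02446673]), np.float64(0.00016944019316861986))
n2 659 (array([ 0.59136634, -0.19981309]), np.float64(0.00015557139939954834))
knob 226 (array([0.56314658, 0.07742438]), np.float64(0.0002664117206096425))
[ 0.44863101 -0.15750821] 106.10355586000229 0.023385710022178444 0.0004301948533158677
base [ 0.45951907 -0.19522198] cap [ 0.42375454 -0.07134172]
```

View pics/w2.png

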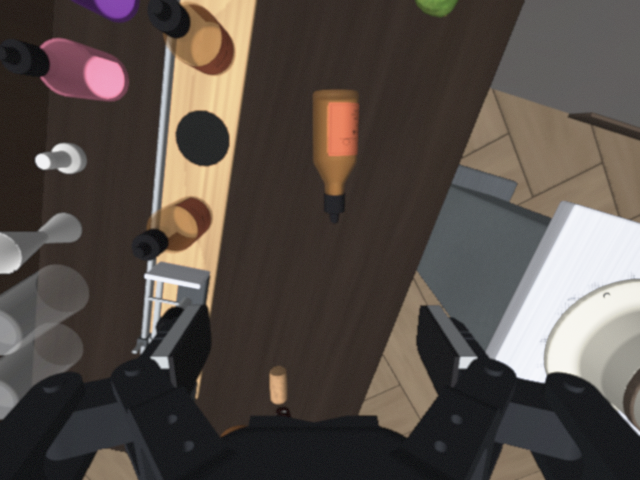

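The wrist view shows the bottle base at (335,92) and cap tip at (334,220), with the pad at (202,138) midway between the neighbours. The fits agree with the other two cameras. I'll fit a kinematic model from the telemetry to check which wrist poses can be reached.

Run:
```python
from h import *
L=[json.loads(l) for l in open('rec.txt')][1:]
M=[];b=[]
for q,p,o in L:
    r=np.sqrt(p[0]**2+p[1]**2-.16**2);f=q[1]-q[2]
    M+=[[1,0,np.sin(q[1]),np.cos(f),-np.sin(f)],[0,1,np.cos(q[1]),-np.sin(f),-np.cos(f)]];b+=[r,p[2]]
x,res,rk,sv=np.linalg.lstsq(np.array(M),np.array(b),rcond=None);print(np.round(x,4),res,sv)
```

```text
[ 8.000e-04 -1.374e-01  5.644e-01  4.209e-01 -5.000e-04] [6.07092241e-10] [2.98980827 2.44928007 0.24595946 0.03204907 0.02346126]
```

```bash
cat >> h.py <<'E'
YA=np.radians(106.1);AX=np.array([np.cos(YA),np.sin(YA),0]);BASE=np.array([.4595,-.1955,0])
def grasp(th,s=.048,h=.027):
    th=np.radians(th);z=-np.sin(th)*AX-np.cos(th)*np.array([0,0,1]);R=frame(z,-AX)
    g=BASE+s*AX+[0,0,h];return g+.019*z,R
E
python3 - <<'E'
from h import *
s=telemetry.observe();p,R=grasp(28)
print(p,R.as_euler('xyz'),eul(s["orientation"]).as_matrix().round(2).tolist(),R.as_matrix().round(2).tolist())
plan(s["position"],eul(s["orientation"]),p+[0,0,.09],R,5)
E
```

```text
[ 0.44866253 -0.15795271  0.010224  ] [ 3.14159265 -0.48869219 -1.28979832] [[0.27, -0.96, 0.0], [-0.96, -0.27, -0.0], [0.0, -0.0, -1.0]] [[0.24, -0.96, 0.13], [-0.85, -0.28, -0.45], [0.47, -0.0, -0.88]]
[{"dx": 14.0, "dy": 5.0, "dz": 34.0, "wx": 0.0, "wy": 5.6, "wz": -0.1, "fingers": 1}, {"dx": 10.0, "dy": 4.0, "dz": 35.0, "wx": 0.0, "wy": 5.6, "wz": -0.0, "fingers": 1}, {"dx": 7.0, "dy": 5.0, "dz": 37.0, "wx": 0.0, "wy": 5.5, "wz": -0.1, "fingers": 1}, {"dx": 4.0, "dy": 4.0, "dz": 36.0, "wx": 0.0, "wy": 5.6, "wz": -0.1, "fingers": 1}, {"dx": -0.0, "dy": 5.0, "dz": 37.0, "wx": 0.0, "wy": 5.6, "wz": -0.0, "fingers": 1}]
37.15284887919867 5.576534667675505
```

>>> move_arm(
  targets=[
    {"dx": 14,"dy": 5,"dz": 34,"wx": 0,"wy": 5.6,"wz": -0.1,"fingers": 1},
    {"dx": 10,"dy": 4,"dz": 35,"wx": 0,"wy": 5.6,"wz": 0,"fingers": 1},
    {"dx": 7,"dy": 5,"dz": 37,"wx": 0,"wy": 5.5,"wz": -0.1,"fingers": 1},
    {"dx": 4,"dy": 4,"dz": 36,"wx": 0,"wy": 5.6,"wz": -0.1,"fingers": 1},
    {"dx": 0,"dy": 5,"dz": 37,"wx": 0,"wy": 5.6,"wz": 0,"fingers": 1},
  ],
)

```text
time: 3.62
position: [0.4495, -0.153, 0.1134]
orientation: [3.139, -0.468, -1.286]
contact_force: [1.1, -1.9, 0.9]
finger_gap: 0.0853
gripper_force: 0.0
```

```bash
cat > kin.py <<'E'
from h import *
from itertools import product
def fk(q,L3,s4=1,s6=1,c6=0.,L1=.5644,L2=.4209,zz=-.1374,off=.16):
    q1,q2,q3,q4,q5,q6=q;f=q2-q3
    A=Rn.from_euler('z',q1);F=A*Rn.from_euler('y',f)
    w=A.apply([L1*np.sin(q2),-off,zz+L3+L1*np.cos(q2)])+F.apply([L2,0,0])
    W=F*Rn.from_euler('x',s4*q4)*Rn.from_euler('y',-q5)*Rn.from_euler('x',s6*q6+c6)
    # tool z = W x ; tool x,y = W y,z
    R=Rn.from_matrix(W.as_matrix()[:,[1,2,0]])
    return w+W.apply([L3,0,0]),R
E
python3 - <<'E'
from kin import *
rec()
L=[json.loads(l) for l in open('rec.txt')][1:]
for s4,s6 in product((1,-1),(1,-1)):
  def f(x):
    o=[]
    for q,p,e in L:
        P,R=fk(q,x[0],s4,s6,x[1]);o+=[*(P-p)*5,*(R.inv()*eul(e)).as_rotvec()]
    return o
  for c in (0,np.pi/2,np.pi,-np.pi/2):
    r=least_squares(f,[.3,c]);print(s4,s6,r.x,r.cost) if r.cost<.1 else 0
E
```

```text
3.62 [0.162, 0.204, -0.958, 0.971, -0.574, -0.752] [0.45, -0.153, 0.113] [3.139, -0.468, -1.286]
```

Run:
```python
from kin import *
L=[json.loads(l) for l in open('rec.txt')][1:]
for s4,s6 in product((1,-1),(1,-1)):
  for c in (0,np.pi/2,np.pi,-np.pi/2):
    def f(x):
      o=[]
      for q,p,e in L:
        P,R=fk(q,x[0],s4,s6,c);o+=[*(R.inv()*eul(e)).as_rotvec()]
      return o
    e=np.array(f([.3])).reshape(-1,3);n=np.linalg.norm(e,axis=1)
    if n[0]<.1: print(s4,s6,c,n.round(3),e[-1].round(3))
q,p,e=L[-1];R=eul(e).as_matrix();F=(Rn.from_euler('z',q[0])*Rn.from_euler('y',q[1]-q[2]))
print('tool z in forearm frame',F.inv().apply(R[:,2]).round(3))
```

```text
1 -1 3.141592653589793 [0.    0.    0.    1.942] [ 0.72  0.77 -1.63]
-1 -1 3.141592653589793 [0. 0. 0. 0.] [ 0. -0. -0.]
tool z in forearm frame [ 0.84  -0.448 -0.307]
```

Run:
```python
from kin import *
L=[json.loads(l) for l in open('rec.txt')][1:]
q,p,e=L[-1]
def f(x):
    P,R=fk(q,x[0],-1,-1,np.pi,off=.16-x[1])
    W4=Rn.from_euler('z',q[0])*Rn.from_euler('y',q[1]-q[2])*Rn.from_euler('x',-q[3])
    return P+W4.apply([0,-x[1],0])-p
r=least_squares(f,[.3,0]);print(r.x,r.fun)
```

```text
[0.29764391 0.16027786] [-1.04140229e-04  1.66174543e-05  1.86992345e-04]
```

```bash
cat >> kin.py <<'E'
LO=np.array([-3.14,-1.21,-1.07,-3.16,-2.99,-3.1])+.03;HI=np.array([3.14,2.06,1.41,2.05,-.16,3.1])-.03
def fk2(q):
    q1,q2,q3,q4,q5,q6=q
    A=Rn.from_euler('z',q1);F=A*Rn.from_euler('y',q2-q3)
    e=A.apply([.5644*np.sin(q2),0,.160+.5644*np.cos(q2)]);w=e+F.apply([.4209,0,0])
    F4=F*Rn.from_euler('x',-q4);w2=w+F4.apply([0,-.16,0])
    W=F4*Rn.from_euler('y',-q5)*Rn.from_euler('x',-q6+np.pi)
    return w2+W.apply([.2976,0,0]),Rn.from_matrix(W.as_matrix()[:,[1,2,0]]),e,w,w2
def ik(p,R,seed):
    def f(q):
        P,r,*_=fk2(q);return np.r_[(P-p)*5,(r.inv()*R).as_rotvec()]
    s=least_squares(f,np.clip(seed,LO,HI),bounds=(LO,HI));return s.x,s.cost
PAD=np.array([.5857,-.1121,.010]);LH=np.radians(3.7)  # lane x-axis heading
def place(th,psi,s=.048,h=.027,up=0.,flip=1):
    """pose with bottle upright on pad; same grasp relation as grasp(th,s,h)"""
    th=np.radians(th);r=np.array([np.cos(psi),np.sin(psi),0]);Z=np.array([0,0,1])
    # lying: AX->Z, -Z->r
    z=-np.sin(th)*Z+np.cos(th)*r;R=frame(z,-Z)
    g=PAD+[0,0,up]+s*Z-(h-.0235)*r
    return g+.019*z,R
E
python3 - <<'E'
from kin import *
rng=np.random.default_rng(0);s=telemetry.observe();q0=s["joint_positions"]
def sols(p,R,n=60):
    o=[]
    for i in range(n):
        q,c=ik(p,R,q0 if i==0 else rng.uniform(np.maximum(LO,[-1,-.5,-1.1,-3.2,-3,-3.1]),np.minimum(HI,[1.5,1.5,1.4,2.1,0,3.1])))
        if c<1e-8 and not any(abs(q-x).max()<.05 for x in o):o.append(q)
    return o
for th in(20,28):
    print('G',th)
    for q in sols(*grasp(th)):print(q.round(2),[x.round(2).tolist() for x in fk2(q)[2:]])
    for psi in(-25,0,25):
        print('P',th,psi)
        for q in sols(*place(th,LH+np.radians(psi))):print(q.round(2),[x.round(2).tolist() for x in fk2(q)[2:]])
E
```

```text
G 20
P 20 -25
[-0.53  0.77 -0.97 -2.99 -1.39  1.6 ] [[0.34, -0.2, 0.56], [0.28, -0.16, 0.15], [0.34, -0.02, 0.15]]
P 20 0
[-0.7   0.71 -0.68 -2.32 -1.09  1.43] [[0.28, -0.24, 0.59], [0.34, -0.29, 0.17], [0.32, -0.13, 0.15]]
P 20 25
[-0.66  0.68 -0.37 -1.75 -1.07  1.03] [[0.28, -0.22, 0.6], [0.44, -0.35, 0.23], [0.35, -0.24, 0.15]]
G 28
P 28 -25
[-0.52  0.65 -0.92 -2.99 -1.08  1.57] [[0.3, -0.17, 0.61], [0.3, -0.17, 0.19], [0.35, -0.02, 0.19]]
P 28 0
[-0.65  0.6  -0.62 -2.25 -0.83  1.26] [[0.25, -0.19, 0.63], [0.37, -0.28, 0.23], [0.34, -0.13, 0.19]]
P 28 25
[-0.59  0.6  -0.35 -1.65 -0.9   0.86] [[0.27, -0.18, 0.62], [0.47, -0.31, 0.28], [0.37, -0.23, 0.19]]
```

```bash
cat >> kin.py <<'E'
def sols(p,R,n=60,seeds=()):
    rng=np.random.default_rng(0);o=[]
    for i in range(n):
        q,c=ik(p,R,seeds[i] if i<len(seeds) else rng.uniform(np.maximum(LO,[-1,-.5,-1.1,-3.2,-3,-3.1]),np.minimum(HI,[1.5,1.5,1.4,2.1,0,3.1])))
        if c<1e-8 and not any(abs(q-x).max()<.05 for x in o):o.append(q)
    return o
E
python3 - <<'E'
from kin import *
for th in(0,8,14,20,28):
  for up in (0,.05,.1):
   for fl in(0,1):
    p,R=grasp(th)
    if fl:R=R*Rn.from_euler('z',np.pi)
    for q in sols(p+[0,0,up],R,40):print(th,up,fl,q.round(2),[x.round(2).tolist() for x in fk2(q)[3:]])
E
```

```text
0 0 0 [ 0.02  0.43 -0.63 -0.   -0.51  0.26] [[0.44, 0.01, 0.31], [0.45, -0.15, 0.31]]
0 0 1 [ 0.02  0.43 -0.63 -0.   -0.51 -2.88] [[0.44, 0.01, 0.31], [0.45, -0.15, 0.31]]
0 0.05 0 [ 0.02  0.34 -0.58 -0.   -0.65  0.26] [[0.44, 0.01, 0.36], [0.45, -0.15, 0.36]]
0 0.05 1 [ 0.02  0.34 -0.58 -0.   -0.65 -2.88] [[0.44, 0.01, 0.36], [0.45, -0.15, 0.36]]
0 0.1 0 [ 0.02  0.26 -0.53 -0.   -0.78  0.26] [[0.44, 0.01, 0.41], [0.45, -0.15, 0.41]]
0 0.1 1 [ 0.02  0.26 -0.53 -0.   -0.78 -2.88] [[0.44, 0.01, 0.41], [0.45, -0.15, 0.41]]
8 0 0 [ 0.08  0.41 -0.83  0.42 -0.34 -0.2 ] [[0.36, 0.03, 0.28], [0.44, -0.11, 0.3]]
8 0 1 [ 0.08  0.41 -0.83  0.42 -0.34  2.94] [[0.36, 0.03, 0.28], [0.44, -0.11, 0.3]]
8 0.05 0 [ 0.1   0.32 -0.74  0.28 -0.51 -0.06] [[0.38, 0.04, 0.33], [0.44, -0.11, 0.35]]
8 0.1 0 [ 0.1   0.23 -0.66  0.22 -0.66  0.  ] [[0.39, 0.04, 0.38], [0.44, -0.11, 0.4]]
14 0 0 [-0.04  0.38 -1.    1.15 -0.25 -0.8 ] [[0.29, -0.01, 0.27], [0.43, -0.08, 0.3]]
14 0 1 [-0.04  0.38 -1.    1.15 -0.25  2.34] [[0.29, -0.01, 0.27], [0.43, -0.08, 0.3]]
14 0.05 0 [ 0.11  0.3  -0.87  0.61 -0.43 -0.39] [[0.33, 0.04, 0.31], [0.43, -0.08, 0.35]]
14 0.05 1 [ 0.11  0.3  -0.87  0.61 -0.43  2.75] [[0.33, 0.04, 0.31], [0.43, -0.08, 0.35]]
14 0.1 0 [ 0.14  0.22 -0.77  0.44 -0.59 -0.23] [[0.35, 0.05, 0.36], [0.43, -0.08, 0.4]]
14 0.1 1 [ 0.14  0.22 -0.77  0.44 -0.59  2.91] [[0.35, 0.05, 0.36], [0.43, -0.08, 0.4]]
20 0.05 0 [ 0.06  0.29 -0.98  1.02 -0.4  -0.75] [[0.28, 0.02, 0.3], [0.42, -0.06, 0.34]]
20 0.05 1 [ 0.06  0.29 -0.98  1.02 -0.4   2.39] [[0.28, 0.02, 0.3], [0.42, -0.06, 0.34]]
20 0.1 0 [ 0.16  0.21 -0.87  0.7  -0.56 -0.49] [[0.31, 0.05, 0.34], [0.42, -0.06, 0.39]]
20 0.1 1 [ 0.16  0.21 -0.87  0.7  -0.56  2.65] [[0.31, 0.05, 0.34], [0.42, -0.06, 0.39]]
28 0.1 0 [ 0.14  0.21 -0.98  1.05 -0.56 -0.81] [[0.27, 0.04, 0.32], [0.41, -0.02, 0.37]]
28 0.1 1 [ 0.14  0.21 -0.98  1.05 -0.56  2.33] [[0.27, 0.04, 0.32], [0.41, -0.02, 0.37]]
```

```bash
cat >> kin.py <<'E'
FLIP=Rn.from_euler('z',np.pi)
TH,S,H=14,.055,.027
def G(up=0,th=TH):
    p,R=grasp(th,S,H);return p+[0,0,up],R*FLIP
def PL(up=0,back=0,psi=0):
    a=LH+np.radians(psi);p,R=place(TH,a,S,H,up);return p-back*np.array([np.cos(a),np.sin(a),0]),R*FLIP
def rowsq(p,R,Q,f):
    """rows through joint configs Q, starting at commanded (p,R)"""
    out=[]
    for q in Q:
        pt,Rt,*_=fk2(q)
        d=np.round(R.inv().apply(pt-p)*1000,0);w=np.round(np.degrees((R.inv()*Rt).as_rotvec()),1)
        p=p+R.apply(d/1000);R=R*Rn.from_rotvec(np.radians(w))
        out.append({k:float(v) for k,v in zip(("dx","dy","dz","wx","wy","wz"),[*d,*w])}|{"fingers":f})
    for i in range(0,len(out),8): print(json.dumps(out[i:i+8]))
    return p,R
E
python3 - <<'E'
from kin import *
g=[q for q in sols(*G(0)) ];print('G',[q.round(2) for q in g])
gl=sols(*G(.12),seeds=g);print('GL',[q.round(2) for q in gl])
for psi in(0,12,25):
  P=sols(*PL(0,0,psi));
  for q in P: print('P',psi,q.round(2),[x.round(2).tolist() for x in fk2(q)[2:]])
  for b,u in((.12,.02),(.12,.10)):
    for q in sols(*PL(u,b,psi),30,seeds=P): print('  pre',b,u,q.round(2),[x.round(2).tolist() for x in fk2(q)[2:]])
E
```

```text
G [array([-0.03,  0.38, -1.01,  1.15, -0.26,  2.32])]
GL [array([ 0.17,  0.18, -0.74,  0.4 , -0.66,  2.94])]
P 0 [-0.73  0.78 -0.7  -2.33 -1.26 -1.64] [[0.3, -0.26, 0.56], [0.33, -0.29, 0.14], [0.31, -0.13, 0.13]]
  pre 0.12 0.02 [-0.98  0.79 -0.88 -2.12 -1.38 -1.48] [[0.22, -0.33, 0.56], [0.2, -0.3, 0.14], [0.19, -0.14, 0.15]]
  pre 0.12 0.1 [-0.94  0.41 -0.84 -2.05 -1.16 -1.86] [[0.13, -0.18, 0.68], [0.21, -0.29, 0.28], [0.19, -0.14, 0.23]]
P 12 [-0.73  0.74 -0.54 -2.06 -1.18 -1.83] [[0.28, -0.25, 0.58], [0.37, -0.33, 0.17], [0.32, -0.19, 0.13]]
  pre 0.12 0.02 [-0.96  0.69 -0.67 -1.85 -1.26 -1.78] [[0.21, -0.29, 0.6], [0.26, -0.37, 0.19], [0.21, -0.22, 0.15]]
  pre 0.12 0.1 [-0.92  0.42 -0.64 -1.78 -1.18 -2.09] [[0.14, -0.18, 0.68], [0.26, -0.35, 0.31], [0.21, -0.22, 0.23]]
P 25 [-0.7   0.73 -0.39 -1.8  -1.19 -2.02] [[0.29, -0.24, 0.58], [0.43, -0.36, 0.2], [0.35, -0.24, 0.13]]
  pre 0.12 0.02 [-0.91  0.67 -0.46 -1.61 -1.28 -2.02] [[0.22, -0.28, 0.6], [0.32, -0.42, 0.22], [0.24, -0.3, 0.15]]
  pre 0.12 0.1 [-0.89  0.47 -0.45 -1.56 -1.27 -2.25] [[0.16, -0.2, 0.66], [0.32, -0.4, 0.33], [0.24, -0.3, 0.23]]
```

```bash
cat > path.py <<'E'
from kin import *
PSI=10
qG,=sols(*G(0),seeds=[[-.03,.38,-1.01,1.15,-.26,2.32]],n=1)
def chain(pose,ups,q,**k):
    o=[]
    for u in ups:
        q,c=ik(*pose(u,**k),q)
        if c>1e-8: print('BAD',u,c)
        o.append(q)
    return o
lift=chain(G,np.linspace(.02,.14,7),qG)
qP,=sols(*PL(0,0,PSI),seeds=[[-.73,.74,-.54,-2.06,-1.18,-1.83]],n=1)
rise=chain(PL,np.linspace(.02,.18,8),qP,psi=PSI)
bp,bR=fk2(qG)[:2]
base_t=bR.inv().apply(BASE+[0,0,.0235]-bp);cap_t=bR.inv().apply(BASE+[0,0,.0235]+.138*AX-bp)
E
python3 - <<'E'
from path import *
print(qG.round(2),lift[-1].round(2),qP.round(2),rise[-1].round(2),[x.round(2).tolist() for x in fk2(rise[-1])[2:]])
for n in(20,):
  for i in range(n+1):
    q=lift[-1]+(rise[-1]-lift[-1])*i/n;p,R,e,w,w2=fk2(q)
    print(i,p.round(3),'base',(p+R.apply(base_t)).round(3),'cap',(p+R.apply(cap_t)).round(3),'w',w.round(2),w2.round(2))
E
```

```text
[-0.03  0.38 -1.01  1.15 -0.26  2.32] [ 0.17  0.15 -0.7   0.37 -0.72  2.97] [-0.73  0.75 -0.57 -2.1  -1.19 -1.8 ] [-0.63  0.26 -0.46 -1.87 -0.89 -2.4 ] [[0.12, -0.09, 0.7], [0.37, -0.27, 0.43], [0.32, -0.18, 0.31]]
0 [ 0.446 -0.147  0.149] base [ 0.46  -0.196  0.164] cap [ 0.421 -0.063  0.163] w [0.36 0.06 0.4 ] [ 0.43 -0.08  0.44]
1 [ 0.424 -0.152  0.135] base [ 0.418 -0.203  0.146] cap [ 0.432 -0.066  0.156] w [0.36 0.05 0.4 ] [ 0.42 -0.1   0.43]
2 [ 0.404 -0.152  0.122] base [ 0.378 -0.198  0.128] cap [ 0.443 -0.078  0.15 ] w [0.37 0.03 0.4 ] [ 0.4  -0.12  0.42]
3 [ 0.386 -0.148  0.11 ] base [ 0.345 -0.181  0.114] cap [ 0.45  -0.097  0.144] w [0.38 0.02 0.4 ] [ 0.39 -0.14  0.41]
4 [ 0.371 -0.141  0.1  ] base [ 0.321 -0.155  0.102] cap [ 0.45  -0.12   0.135] w [0.38 0.   0.4 ] [ 0.38 -0.16  0.4 ]
5 [ 0.36  -0.13   0.091] base [ 0.308 -0.124  0.094] cap [ 0.441 -0.144  0.125] w [ 0.39 -0.01  0.41] [ 0.36 -0.17  0.39]
6 [ 0.353 -0.117  0.084] base [ 0.307 -0.093  0.091] cap [ 0.423 -0.163  0.112] w [ 0.39 -0.03  0.41] [ 0.35 -0.18  0.38]
7 [ 0.349 -0.102  0.08 ] base [ 0.316 -0.063  
[... 960 characters left out ...]
se [ 0.501 -0.067  0.132] cap [0.395 0.019 0.152] w [ 0.4  -0.18  0.42] [ 0.28 -0.18  0.31]
16 [ 0.496 -0.031  0.149] base [ 0.516 -0.078  0.136] cap [0.438 0.023 0.188] w [ 0.39 -0.2   0.42] [ 0.29 -0.17  0.31]
17 [ 0.524 -0.042  0.169] base [ 0.531 -0.088  0.143] cap [0.482 0.01  0.227] w [ 0.39 -0.22  0.42] [ 0.29 -0.17  0.31]
18 [ 0.551 -0.059  0.191] base [ 0.547 -0.095  0.153] cap [ 0.524 -0.018  0.265] w [ 0.39 -0.24  0.42] [ 0.3  -0.17  0.31]
19 [ 0.577 -0.081  0.215] base [ 0.565 -0.103  0.168] cap [ 0.559 -0.06   0.299] w [ 0.38 -0.26  0.43] [ 0.31 -0.17  0.31]
20 [ 0.6   -0.109  0.24 ] base [ 0.586 -0.112  0.19 ] cap [ 0.586 -0.112  0.328] w [ 0.37 -0.27  0.43] [ 0.32 -0.18  0.31]
```

```bash
cat >> path.py <<'E'
hi=chain(G,np.linspace(.02,.22,8),qG)
qM,cM=ik(*PL(.2,.09,PSI),rise[-1])
def interp(a,b,n): return [a+(b-a)*i/n for i in range(1,n+1)]
def now():
    s=telemetry.observe();return s["joint_positions"],s["position"],eul(s["orientation"])
E
python3 - <<'E'
from path import *
print(hi[-1].round(2),qM.round(2),cM)
Q=interp(hi[-1],qM,26)+interp(qM,rise[-1],4)
pp,RR=fk2(hi[-1])[:2]
for i,q in enumerate(Q):
    p,R,e,w,w2=fk2(q);b=p+R.apply(base_t);c=p+R.apply(cap_t)
    if i%3==2 or i>24: print(i,p.round(3),b.round(3),c.round(3),'step',round(np.linalg.norm(p-pp)*1000),round(np.degrees((RR.inv()*R).magnitude()),1))
    pp,RR=p,R
q,p,R=now();print(q.round(2))
rowsq(p,R,interp(q,lift[3],24),1)
E
```

```text
[ 0.18  0.06 -0.56  0.3  -0.95  3.07] [-0.79  0.13 -0.54 -1.72 -1.   -2.49] 2.377987647482684e-18
2 [ 0.395 -0.149  0.188] [ 0.365 -0.192  0.193] [ 0.442 -0.081  0.22 ] step 20 17.3
5 [ 0.358 -0.133  0.157] [ 0.306 -0.137  0.16 ] [ 0.44  -0.132  0.193] step 16 17.3
8 [ 0.339 -0.106  0.139] [ 0.302 -0.07   0.151] [ 0.393 -0.174  0.157] step 12 17.3
11 [ 0.34  -0.076  0.133] [ 0.344 -0.031  0.161] [ 0.326 -0.163  0.126] step 10 17.2
14 [ 0.36  -0.052  0.141] [ 0.399 -0.036  0.172] [ 0.287 -0.098  0.122] step 12 17.0
17 [ 0.396 -0.043  0.16 ] [ 0.439 -0.07   0.177] [ 0.309 -0.025  0.16 ] step 16 16.8
20 [ 0.441 -0.055  0.191] [ 0.46  -0.102  0.176] [ 0.384 -0.002  0.232] step 20 16.6
23 [ 0.487 -0.092  0.23 ] [ 0.48  -0.122  0.188] [ 0.464 -0.059  0.31 ] step 25 16.3
25 [ 0.513 -0.13   0.26 ] [ 0.498 -0.133  0.21 ] [ 0.498 -0.133  0.348] step 28 16.2
26 [ 0.535 -0.127  0.257] [ 0.52  -0.13   0.206] [ 0.52  -0.13   0.344] step 23 0.1
27 [ 0.557 -0.122  0.252] [ 0.542 -0.125  0.202] [ 0.542 -0.125  0.34 ] step 23 0.0
28 [ 0.579 -0.116  0.247] [ 0.564 -0.119  0.196] [ 0.564 -0.119  0.334] 
[... 1468 characters left out ...]
, "wz": -7.5, "fingers": 1}]
[{"dx": 0.0, "dy": -1.0, "dz": 1.0, "wx": 0.4, "wy": 0.4, "wz": -7.5, "fingers": 1}, {"dx": 1.0, "dy": -0.0, "dz": 1.0, "wx": 0.4, "wy": 0.4, "wz": -7.5, "fingers": 1}, {"dx": 1.0, "dy": -1.0, "dz": 0.0, "wx": 0.3, "wy": 0.5, "wz": -7.5, "fingers": 1}, {"dx": 1.0, "dy": -0.0, "dz": 1.0, "wx": 0.2, "wy": 0.5, "wz": -7.5, "fingers": 1}, {"dx": 1.0, "dy": -1.0, "dz": 1.0, "wx": 0.2, "wy": 0.5, "wz": -7.5, "fingers": 1}, {"dx": 1.0, "dy": 0.0, "dz": 1.0, "wx": 0.0, "wy": 0.6, "wz": -7.5, "fingers": 1}, {"dx": 2.0, "dy": 0.0, "dz": 1.0, "wx": -0.0, "wy": 0.5, "wz": -7.5, "fingers": 1}, {"dx": 1.0, "dy": 0.0, "dz": 1.0, "wx": -0.1, "wy": 0.6, "wz": -7.6, "fingers": 1}]
```

>>> move_arm(
  targets=[
    {"dx": 0,"dy": 0,"dz": 0,"wx": 0,"wy": -2,"wz": -10,"fingers": 1},
    {"dx": 0,"dy": 0,"dz": 0,"wx": 0,"wy": -2,"wz": -10,"fingers": 1},
    {"dx": 0,"dy": 0,"dz": 0,"wx": 0,"wy": -2,"wz": -10,"fingers": 1},
    {"dx": 0,"dy": 0,"dz": 0,"wx": 0,"wy": -2,"wz": -10,"fingers": 1},
    {"dx": 0,"dy": 0,"dz": 0,"wx": 0,"wy": -2,"wz": -10,"fingers": 1},
    {"dx": 0,"dy": 0,"dz": 0,"wx": 0,"wy": 0,"wz": -10,"fingers": 1},
    {"dx": 0,"dy": 0,"dz": 0,"wx": 0,"wy": 0,"wz": -10,"fingers": 1},
    {"dx": 0,"dy": 0,"dz": 0,"wx": 0,"wy": 0,"wz": -10,"fingers": 1},
  ],
)

```text
time: 4.62
position: [0.4506, -0.1536, 0.1151]
orientation: [2.82, 0.014, 0.096]
contact_force: [0.1, 0.1, 0.3]
finger_gap: 0.0852
gripper_force: 0.0
```

>>> move_arm(
  targets=[
    {"dx": 0,"dy": 0,"dz": 0,"wx": 0,"wy": 0,"wz": -10,"fingers": 1},
    {"dx": 0,"dy": 0,"dz": 0,"wx": 0,"wy": 0,"wz": -10,"fingers": 1},
    {"dx": 0,"dy": 0,"dz": 0,"wx": 0,"wy": 0,"wz": -10,"fingers": 1},
    {"dx": 0,"dy": 0,"dz": 0,"wx": 0,"wy": 0,"wz": -10,"fingers": 1},
    {"dx": 0,"dy": 0,"dz": 0,"wx": 0,"wy": 0,"wz": -10,"fingers": 1},
    {"dx": 0,"dy": 0,"dz": 0,"wx": 0,"wy": 0,"wz": -10,"fingers": 1},
    {"dx": 0,"dy": 0,"dz": 0,"wx": 0,"wy": 0,"wz": -10,"fingers": 1},
    {"dx": 0,"dy": 0,"dz": 0,"wx": 0,"wy": 0,"wz": -10,"fingers": 1},
  ],
)

```text
time: 5.62
position: [0.4506, -0.1536, 0.1151]
orientation: [3.098, 0.319, 1.487]
contact_force: [-0.3, 0.1, -0.3]
finger_gap: 0.0848
gripper_force: 0.0
```

Run:
```python
from path import *
rec();q,p,R=now()
print(fk2(q)[0].round(4),q.round(2))
p1,R1=G(.05)
plan(p,R,p1,R1,5)
plan(p1,R1,*G(0),2)
```

```text
5.62 [0.18, 0.237, -0.763, 0.521, -0.681, 2.458] [0.451, -0.154, 0.115] [3.098, 0.319, 1.487]
[ 0.4501 -0.1539  0.115 ] [ 0.18  0.24 -0.76  0.52 -0.68  2.46]
[{"dx": 5.0, "dy": -2.0, "dz": 10.0, "wx": -0.7, "wy": 0.9, "wz": -4.0, "fingers": 1}, {"dx": 4.0, "dy": -1.0, "dz": 11.0, "wx": -0.6, "wy": 1.0, "wz": -4.0, "fingers": 1}, {"dx": 5.0, "dy": -1.0, "dz": 10.0, "wx": -0.7, "wy": 0.9, "wz": -4.0, "fingers": 1}, {"dx": 4.0, "dy": -1.0, "dz": 11.0, "wx": -0.7, "wy": 0.9, "wz": -4.0, "fingers": 1}, {"dx": 5.0, "dy": -1.0, "dz": 10.0, "wx": -0.7, "wy": 0.9, "wz": -4.0, "fingers": 1}]
11.437540596373976 4.1553054926411646
[{"dx": 6.0, "dy": -0.0, "dz": 24.0, "wx": 0.0, "wy": 0.0, "wz": 0.0, "fingers": 1}, {"dx": 6.0, "dy": 0.0, "dz": 25.0, "wx": 0.0, "wy": 0.0, "wz": 0.0, "fingers": 1}]
25.0 0.0
```

>>> move_arm(
  targets=[
    {"dx": 5,"dy": -2,"dz": 10,"wx": -0.7,"wy": 0.9,"wz": -4,"fingers": 1},
    {"dx": 4,"dy": -1,"dz": 11,"wx": -0.6,"wy": 1,"wz": -4,"fingers": 1},
    {"dx": 5,"dy": -1,"dz": 10,"wx": -0.7,"wy": 0.9,"wz": -4,"fingers": 1},
    {"dx": 4,"dy": -1,"dz": 11,"wx": -0.7,"wy": 0.9,"wz": -4,"fingers": 1},
    {"dx": 5,"dy": -1,"dz": 10,"wx": -0.7,"wy": 0.9,"wz": -4,"fingers": 1},
    {"dx": 4,"dy": 0,"dz": 16,"wx": 0,"wy": 0,"wz": 0,"fingers": 1},
    {"dx": 4,"dy": 0,"dz": 16,"wx": 0,"wy": 0,"wz": 0,"fingers": 1},
    {"dx": 4,"dy": 0,"dz": 17,"wx": 0,"wy": 0,"wz": 0,"fingers": 1},
  ],
)

```text
time: 6.62
position: [0.4465, -0.1463, 0.0083]
orientation: [3.138, 0.246, 1.848]
contact_force: [0.6, -0.2, 1.1]
finger_gap: 0.085
gripper_force: 0.0
```

Run:
```python
from path import *
rec();q,p,R=now();p1,R1=G(0)
print((R.inv().apply(p1-p)*1000).round(1),np.degrees((R.inv()*R1).as_rotvec()).round(1))
```

```text
6.62 [-0.037, 0.377, -1.015, 1.178, -0.252, 2.299] [0.447, -0.146, 0.008] [3.138, 0.246, 1.848]
[-0.6 -1.2 -0.2] [ 0.1  0.1 -0.2]
```

>>> move_arm(
  targets=[
    {"dx": 0,"dy": -1,"dz": 0,"wx": 0,"wy": 0,"wz": 0,"fingers": -1},
    {"dx": 0,"dy": 0,"dz": 0,"wx": 0,"wy": 0,"wz": 0,"fingers": -1},
    {"dx": 0,"dy": 0,"dz": 0,"wx": 0,"wy": 0,"wz": 0,"fingers": -1},
    {"dx": 0,"dy": 0,"dz": 0,"wx": 0,"wy": 0,"wz": 0,"fingers": -1},
    {"dx": 0,"dy": 0,"dz": 0,"wx": 0,"wy": 0,"wz": 0,"fingers": -1},
    {"dx": 0,"dy": 0,"dz": 0,"wx": 0,"wy": 0,"wz": 0,"fingers": -1},
  ],
  grip_force=55,
)

```text
time: 7.38
position: [0.4453, -0.1477, 0.0095]
orientation: [3.138, 0.248, 1.846]
contact_force: [-0.6, -0.1, 6.3]
finger_gap: 0.0451
gripper_force: 56.6
```

Run:
```python
from path import *
rec();q,p,R=now();np.savez('grip.npz',p=p,R=R.as_matrix())
rowsq(p,R,[x for x in hi],-1)
Q=interp(hi[-1],qM,44)
rowsq(*fk2(hi[-1])[:2],Q,-1)
```

```text
7.38 [-0.039, 0.374, -1.016, 1.176, -0.254, 2.301] [0.445, -0.148, 0.009] [3.138, 0.248, 1.846]
[{"dx": -4.0, "dy": 0.0, "dz": -19.0, "wx": 0.1, "wy": 0.2, "wz": -0.3, "fingers": -1}, {"dx": -7.0, "dy": 0.0, "dz": -27.0, "wx": 0.0, "wy": -0.0, "wz": -0.0, "fingers": -1}, {"dx": -7.0, "dy": 0.0, "dz": -28.0, "wx": 0.0, "wy": -0.0, "wz": -0.0, "fingers": -1}, {"dx": -7.0, "dy": 0.0, "dz": -28.0, "wx": 0.0, "wy": -0.0, "wz": -0.0, "fingers": -1}, {"dx": -7.0, "dy": 0.0, "dz": -28.0, "wx": 0.0, "wy": -0.0, "wz": -0.0, "fingers": -1}, {"dx": -7.0, "dy": 1.0, "dz": -27.0, "wx": 0.0, "wy": -0.0, "wz": -0.0, "fingers": -1}, {"dx": -7.0, "dy": -0.0, "dz": -28.0, "wx": 0.0, "wy": -0.0, "wz": -0.0, "fingers": -1}, {"dx": -6.0, "dy": -0.0, "dz": -28.0, "wx": 0.0, "wy": -0.0, "wz": -0.0, "fingers": -1}]
[{"dx": 3.0, "dy": -11.0, "dz": 8.0, "wx": 0.7, "wy": 2.1, "wz": 10.0, "fingers": -1}, {"dx": 1.0, "dy": -10.0, "dz": 8.0, "wx": 0.9, "wy": 2.0, "wz": 10.0, "fingers": -1}, {"dx": 1.0, "dy": -11.0, "dz": 8.0, "wx": 1.2, "wy": 1.9, "wz": 10.0, "fingers": -1}, {"dx": -1.0, "dy": -9.0, "dz": 7.0, "wx
[... 2794 characters left out ...]
ngers": -1}, {"dx": -6.0, "dy": 12.0, "dz": 0.0, "wx": -2.7, "wy": -1.0, "wz": 9.3, "fingers": -1}, {"dx": -4.0, "dy": 13.0, "dz": 1.0, "wx": -2.8, "wy": -0.6, "wz": 9.3, "fingers": -1}, {"dx": -3.0, "dy": 14.0, "dz": 0.0, "wx": -2.9, "wy": -0.3, "wz": 9.2, "fingers": -1}, {"dx": -1.0, "dy": 14.0, "dz": 1.0, "wx": -3.0, "wy": 0.1, "wz": 9.2, "fingers": -1}]
[{"dx": 2.0, "dy": 16.0, "dz": 0.0, "wx": -2.9, "wy": 0.5, "wz": 9.2, "fingers": -1}, {"dx": 3.0, "dy": 15.0, "dz": 1.0, "wx": -2.9, "wy": 0.8, "wz": 9.1, "fingers": -1}, {"dx": 5.0, "dy": 16.0, "dz": 0.0, "wx": -2.7, "wy": 1.2, "wz": 9.1, "fingers": -1}, {"dx": 8.0, "dy": 15.0, "dz": 1.0, "wx": -2.6, "wy": 1.6, "wz": 9.1, "fingers": -1}]
```

The pads closed at 45.1 mm on a 47 mm bottle with an upward force of 6 N, so they are gripping above the axis. I'll reopen, go 6 mm deeper and close again.

>>> move_arm(
  targets=[
    {"dx": 0,"dy": 0,"dz": 0,"wx": 0,"wy": 0,"wz": 0,"fingers": 0.6},
    {"dx": 0,"dy": 0,"dz": 0,"wx": 0,"wy": 0,"wz": 0,"fingers": 0.6},
    {"dx": 0,"dy": 0,"dz": 6,"wx": 0,"wy": 0,"wz": 0,"fingers": 0.6},
    {"dx": 0,"dy": 0,"dz": 0,"wx": 0,"wy": 0,"wz": 0,"fingers": -1},
    {"dx": 0,"dy": 0,"dz": 0,"wx": 0,"wy": 0,"wz": 0,"fingers": -1},
    {"dx": 0,"dy": 0,"dz": 0,"wx": 0,"wy": 0,"wz": 0,"fingers": -1},
    {"dx": 0,"dy": 0,"dz": 0,"wx": 0,"wy": 0,"wz": 0,"fingers": -1},
    {"dx": 0,"dy": 0,"dz": 0,"wx": 0,"wy": 0,"wz": 0,"fingers": -1},
  ],
  grip_force=55,
)

```text
time: 8.38
position: [0.4447, -0.1489, 0.0026]
orientation: [3.14, 0.246, 1.846]
contact_force: [-1.3, 0.1, -0.0]
finger_gap: 0.0452
gripper_force: 56.2
```

```bash
cat > path.py <<'E'
from kin import *
import os
PSI=10
def interp(a,b,n): return [a+(b-a)*i/n for i in range(1,n+1)]
def now():
    s=telemetry.observe();return s["joint_positions"],s["position"],eul(s["orientation"])
if not os.path.exists('grip2.npz'):
    q,p,R=now();np.savez('grip2.npz',q=q,p=p,R=R.as_matrix())
g=np.load('grip2.npz');qG=g['q'];gp=g['p'];gR=Rn.from_matrix(g['R'])
base_t=gR.inv().apply(BASE+[0,0,.0235]-gp);print('base_t',base_t);base_t[1]=0
ax_t=gR.inv().apply(AX);ax_t[1]=0;ax_t/=np.linalg.norm(ax_t);cap_t=base_t+.138*ax_t
def PL(up=0,back=0,psi=PSI):
    a=LH+np.radians(psi);r=np.array([np.cos(a),np.sin(a),0])
    # tool-frame axes: ax_t -> Z, y -> horizontal, third = ax_t x y
    T=np.stack([ax_t,[0,1,0],np.cross(ax_t,[0,1,0])],1)
    yv=np.cross([0,0,1],r)  # tool y horizontal
    best=None
    for sgn in(1,-1):
        y=sgn*yv;W=np.stack([[0,0,1],y,np.cross([0,0,1],y)],1);R=Rn.from_matrix(W@T.T)
        if R.as_matrix()[:,2]@r>0: best=R
    return PAD+[0,0,up]-back*r-best.apply(base_t),best
def GL(up): return gp+[0,0,up],gR
def chain(pose,ups,q):
    o=[]
    for u in ups:
        q,c=ik(*pose(u),q)
        if c>1e-7: print('BAD',u,c)
        o.append(q)
    return o
hi=chain(GL,np.linspace(.025,.22,8),qG)
qP,c=ik(*PL(0),[-.73,.75,-.57,-2.1,-1.19,-1.8]);print('P',qP.round(2),c)
rise=chain(PL,np.linspace(.02,.18,8),qP)
qM,cM=ik(*PL(.2,.09),rise[-1]);print('M',qM.round(2),cM)
E
python3 - <<'E'
from path import *
p,R=PL(0);print(p.round(4),R.as_matrix().round(3).tolist(),(p+R.apply(base_t)).round(4),(p+R.apply(cap_t)).round(4))
_,p,R=now();rowsq(p,R,hi,-1)
E
```

```text
base_t [-0.0524573   0.0015696  -0.00839053]
P [-0.72  0.75 -0.56 -2.11 -1.18 -1.8 ] 2.5488128144633285e-26
M [-0.77  0.14 -0.54 -1.73 -0.99 -2.48] 3.3035147667389115e-18
[ 0.606  -0.1071  0.0588] [[0.237, 0.237, 0.942], [0.058, -0.972, 0.23], [0.97, 0.0, -0.243]] [ 0.5857 -0.1121  0.01  ] [ 0.5857 -0.1121  0.148 ]
[{"dx": -6.0, "dy": 0.0, "dz": -24.0, "wx": -0.0, "wy": 0.0, "wz": -0.0, "fingers": -1}, {"dx": -7.0, "dy": 0.0, "dz": -27.0, "wx": -0.0, "wy": -0.0, "wz": -0.0, "fingers": -1}, {"dx": -7.0, "dy": 0.0, "dz": -27.0, "wx": -0.0, "wy": -0.0, "wz": -0.0, "fingers": -1}, {"dx": -6.0, "dy": 0.0, "dz": -27.0, "wx": -0.0, "wy": -0.0, "wz": 0.0, "fingers": -1}, {"dx": -7.0, "dy": 0.0, "dz": -27.0, "wx": -0.0, "wy": 0.0, "wz": 0.0, "fingers": -1}, {"dx": -7.0, "dy": 0.0, "dz": -27.0, "wx": -0.0, "wy": 0.0, "wz": 0.0, "fingers": -1}, {"dx": -7.0, "dy": 0.0, "dz": -27.0, "wx": -0.0, "wy": 0.0, "wz": -0.0, "fingers": -1}, {"dx": -7.0, "dy": 0.0, "dz": -27.0, "wx": -0.0, "wy": 0.0, "wz": -0.0, "fingers": -1}]
```

>>> move_arm(
  targets=[
    {"dx": -6,"dy": 0,"dz": -24,"wx": 0,"wy": 0,"wz": 0,"fingers": -1},
    {"dx": -7,"dy": 0,"dz": -27,"wx": 0,"wy": 0,"wz": 0,"fingers": -1},
    {"dx": -7,"dy": 0,"dz": -27,"wx": 0,"wy": 0,"wz": 0,"fingers": -1},
    {"dx": -6,"dy": 0,"dz": -27,"wx": 0,"wy": 0,"wz": 0,"fingers": -1},
    {"dx": -7,"dy": 0,"dz": -27,"wx": 0,"wy": 0,"wz": 0,"fingers": -1},
    {"dx": -7,"dy": 0,"dz": -27,"wx": 0,"wy": 0,"wz": 0,"fingers": -1},
    {"dx": -7,"dy": 0,"dz": -27,"wx": 0,"wy": 0,"wz": 0,"fingers": -1},
    {"dx": -7,"dy": 0,"dz": -27,"wx": 0,"wy": 0,"wz": 0,"fingers": -1},
  ],
)

```text
time: 9.38
position: [0.4467, -0.1519, 0.2139]
orientation: [3.139, 0.256, 1.845]
contact_force: [1.1, -0.4, -2.8]
finger_gap: 0.0453
gripper_force: 56.9
```

Run:
```python
from path import *
q,p,R=now();print(q.round(2),hi[-1].round(2),p.round(3),telemetry.observe()["finger_gap"])
rowsq(p,R,interp(q,qM,44)[:24],-1)
```

```text
base_t [-0.0524573   0.0015696  -0.00839053]
P [-0.72  0.75 -0.56 -2.11 -1.18 -1.8 ] 2.5488128144633285e-26
M [-0.77  0.14 -0.54 -1.73 -0.99 -2.48] 3.3035147667389115e-18
[ 0.17  0.08 -0.59  0.33 -0.9   3.04] [ 0.18  0.07 -0.57  0.31 -0.93  3.06] [ 0.447 -0.152  0.214] 0.04534996957014443
[{"dx": 3.0, "dy": -12.0, "dz": 8.0, "wx": 0.8, "wy": 2.0, "wz": 10.1, "fingers": -1}, {"dx": 1.0, "dy": -11.0, "dz": 8.0, "wx": 0.9, "wy": 2.0, "wz": 10.0, "fingers": -1}, {"dx": -0.0, "dy": -10.0, "dz": 7.0, "wx": 1.2, "wy": 1.8, "wz": 10.1, "fingers": -1}, {"dx": -2.0, "dy": -10.0, "dz": 7.0, "wx": 1.3, "wy": 1.7, "wz": 10.1, "fingers": -1}, {"dx": -2.0, "dy": -9.0, "dz": 7.0, "wx": 1.5, "wy": 1.5, "wz": 10.0, "fingers": -1}, {"dx": -4.0, "dy": -9.0, "dz": 6.0, "wx": 1.7, "wy": 1.3, "wz": 10.1, "fingers": -1}, {"dx": -4.0, "dy": -8.0, "dz": 6.0, "wx": 1.8, "wy": 1.2, "wz": 10.1, "fingers": -1}, {"dx": -4.0, "dy": -7.0, "dz": 6.0, "wx": 1.9, "wy": 1.0, "wz": 10.0, "fingers": -1}]
[{"dx": -5.0, "dy": -6.0, "dz": 6.0, "wx": 2.0, "wy": 0.8, "wz": 10.1, "fingers": -1}, {"dx": -5.0, "dy": -5.0, "dz": 5
[... 563 characters left out ...]
ers": -1}]
[{"dx": -5.0, "dy": -2.0, "dz": 3.0, "wx": 2.0, "wy": -1.1, "wz": 9.9, "fingers": -1}, {"dx": -5.0, "dy": -2.0, "dz": 3.0, "wx": 1.9, "wy": -1.2, "wz": 10.0, "fingers": -1}, {"dx": -5.0, "dy": -2.0, "dz": 3.0, "wx": 1.7, "wy": -1.5, "wz": 9.9, "fingers": -1}, {"dx": -6.0, "dy": -1.0, "dz": 3.0, "wx": 1.7, "wy": -1.7, "wz": 9.9, "fingers": -1}, {"dx": -5.0, "dy": -2.0, "dz": 3.0, "wx": 1.4, "wy": -1.9, "wz": 9.8, "fingers": -1}, {"dx": -6.0, "dy": -1.0, "dz": 2.0, "wx": 1.3, "wy": -2.0, "wz": 9.9, "fingers": -1}, {"dx": -6.0, "dy": -2.0, "dz": 2.0, "wx": 1.0, "wy": -2.2, "wz": 9.8, "fingers": -1}, {"dx": -7.0, "dy": -1.0, "dz": 2.0, "wx": 0.7, "wy": -2.3, "wz": 9.8, "fingers": -1}]
```

>>> move_arm(
  targets=[
    {"dx": 3,"dy": -12,"dz": 8,"wx": 0.8,"wy": 2,"wz": 10.1,"fingers": -1},
    {"dx": 1,"dy": -11,"dz": 8,"wx": 0.9,"wy": 2,"wz": 10,"fingers": -1},
    {"dx": 0,"dy": -10,"dz": 7,"wx": 1.2,"wy": 1.8,"wz": 10.1,"fingers": -1},
    {"dx": -2,"dy": -10,"dz": 7,"wx": 1.3,"wy": 1.7,"wz": 10.1,"fingers": -1},
    {"dx": -2,"dy": -9,"dz": 7,"wx": 1.5,"wy": 1.5,"wz": 10,"fingers": -1},
    {"dx": -4,"dy": -9,"dz": 6,"wx": 1.7,"wy": 1.3,"wz": 10.1,"fingers": -1},
    {"dx": -4,"dy": -8,"dz": 6,"wx": 1.8,"wy": 1.2,"wz": 10.1,"fingers": -1},
    {"dx": -4,"dy": -7,"dz": 6,"wx": 1.9,"wy": 1,"wz": 10,"fingers": -1},
  ],
)

```text
time: 10.38
position: [0.3699, -0.1485, 0.1562]
orientation: [-3.1, -0.003, 0.43]
contact_force: [-0.1, 1.1, -2.0]
finger_gap: 0.0451
gripper_force: 56.9
```

Run:
```python
from path import *
q,p,R=now();print(q.round(2),p.round(3),(hi[-1]+(qM-hi[-1])*8/44).round(2))
```

```text
base_t [-0.0524573   0.0015696  -0.00839053]
P [-0.72  0.75 -0.56 -2.11 -1.18 -1.8 ] 2.5488128144633285e-26
M [-0.77  0.14 -0.54 -1.73 -0.99 -2.48] 3.3035147667389115e-18
[-0.    0.09 -0.59 -0.05 -0.91  2.03] [ 0.37  -0.148  0.156] [ 0.    0.08 -0.57 -0.06 -0.94  2.05]
```

Tracking follows the plan, so I'll continue.

>>> move_arm(
  targets=[
    {"dx": -5,"dy": -6,"dz": 6,"wx": 2,"wy": 0.8,"wz": 10.1,"fingers": -1},
    {"dx": -5,"dy": -5,"dz": 5,"wx": 2,"wy": 0.6,"wz": 10,"fingers": -1},
    {"dx": -5,"dy": -5,"dz": 5,"wx": 2.2,"wy": 0.3,"wz": 10.1,"fingers": -1},
    {"dx": -5,"dy": -4,"dz": 5,"wx": 2.1,"wy": 0.2,"wz": 10,"fingers": -1},
    {"dx": -6,"dy": -3,"dz": 5,"wx": 2.2,"wy": -0.1,"wz": 10,"fingers": -1},
    {"dx": -5,"dy": -3,"dz": 4,"wx": 2.2,"wy": -0.4,"wz": 10,"fingers": -1},
    {"dx": -5,"dy": -3,"dz": 4,"wx": 2.2,"wy": -0.6,"wz": 10,"fingers": -1},
    {"dx": -5,"dy": -3,"dz": 4,"wx": 2.1,"wy": -0.7,"wz": 10,"fingers": -1},
  ],
)

```text
time: 11.38
position: [0.3354, -0.107, 0.1254]
orientation: [-2.896, 0.23, -0.95]
contact_force: [0.6, -0.1, -1.9]
finger_gap: 0.0452
gripper_force: 56.9
```

>>> move_arm(
  targets=[
    {"dx": -5,"dy": -2,"dz": 3,"wx": 2,"wy": -1.1,"wz": 9.9,"fingers": -1},
    {"dx": -5,"dy": -2,"dz": 3,"wx": 1.9,"wy": -1.2,"wz": 10,"fingers": -1},
    {"dx": -5,"dy": -2,"dz": 3,"wx": 1.7,"wy": -1.5,"wz": 9.9,"fingers": -1},
    {"dx": -6,"dy": -1,"dz": 3,"wx": 1.7,"wy": -1.7,"wz": 9.9,"fingers": -1},
    {"dx": -5,"dy": -2,"dz": 3,"wx": 1.4,"wy": -1.9,"wz": 9.8,"fingers": -1},
    {"dx": -6,"dy": -1,"dz": 2,"wx": 1.3,"wy": -2,"wz": 9.9,"fingers": -1},
    {"dx": -6,"dy": -2,"dz": 2,"wx": 1,"wy": -2.2,"wz": 9.8,"fingers": -1},
    {"dx": -7,"dy": -1,"dz": 2,"wx": 0.7,"wy": -2.3,"wz": 9.8,"fingers": -1},
  ],
)

```text
time: 12.38
position: [0.3512, -0.0616, 0.1272]
orientation: [2.929, 0.596, -2.459]
contact_force: [-0.3, 0.3, -2.1]
finger_gap: 0.0447
gripper_force: 56.9
```

Run:
```python
from path import *
q,p,R=now();print(q.round(2),p.round(3),(hi[-1]+(qM-hi[-1])*24/44).round(2),telemetry.observe()["contact_force"].round(1))
rowsq(p,R,interp(q,qM,21),-1)
```

```text
base_t [-0.0524573   0.0015696  -0.00839053]
P [-0.72  0.75 -0.56 -2.11 -1.18 -1.8 ] 2.5488128144633285e-26
M [-0.77  0.14 -0.54 -1.73 -0.99 -2.48] 3.3035147667389115e-18
[-0.34  0.11 -0.56 -0.8  -0.94  0.02] [ 0.351 -0.062  0.127] [-0.34  0.11 -0.55 -0.8  -0.96  0.03] [-0.3  0.3 -2.1]
[{"dx": -6.0, "dy": 0.0, "dz": 2.0, "wx": 0.5, "wy": -2.3, "wz": 9.3, "fingers": -1}, {"dx": -7.0, "dy": 0.0, "dz": 1.0, "wx": 0.2, "wy": -2.4, "wz": 9.2, "fingers": -1}, {"dx": -8.0, "dy": 1.0, "dz": 2.0, "wx": -0.1, "wy": -2.4, "wz": 9.2, "fingers": -1}, {"dx": -8.0, "dy": 1.0, "dz": 1.0, "wx": -0.3, "wy": -2.4, "wz": 9.2, "fingers": -1}, {"dx": -8.0, "dy": 2.0, "dz": 1.0, "wx": -0.6, "wy": -2.4, "wz": 9.2, "fingers": -1}, {"dx": -8.0, "dy": 3.0, "dz": 1.0, "wx": -0.9, "wy": -2.4, "wz": 9.1, "fingers": -1}, {"dx": -9.0, "dy": 4.0, "dz": 1.0, "wx": -1.2, "wy": -2.2, "wz": 9.1, "fingers": -1}, {"dx": -8.0, "dy": 5.0, "dz": 1.0, "wx": -1.4, "wy": -2.1, "wz": 9.0, "fingers": -1}]
[{"dx": -8.0, "dy": 7.0, "dz": 1.0, "wx": -1.7, "wy": -2.0, "wz": 9.0, "fingers": -1}, {"dx": -8.0, "dy": 8.0, "dz": 1.0, "wx"
[... 293 characters left out ...]
ingers": -1}, {"dx": -4.0, "dy": 12.0, "dz": 0.0, "wx": -2.6, "wy": -0.7, "wz": 8.9, "fingers": -1}, {"dx": -3.0, "dy": 14.0, "dz": 1.0, "wx": -2.8, "wy": -0.4, "wz": 8.8, "fingers": -1}, {"dx": -2.0, "dy": 14.0, "dz": 1.0, "wx": -2.8, "wy": -0.1, "wz": 8.7, "fingers": -1}]
[{"dx": 1.0, "dy": 14.0, "dz": 0.0, "wx": -2.8, "wy": 0.2, "wz": 8.7, "fingers": -1}, {"dx": 2.0, "dy": 15.0, "dz": 1.0, "wx": -2.8, "wy": 0.6, "wz": 8.7, "fingers": -1}, {"dx": 4.0, "dy": 15.0, "dz": 1.0, "wx": -2.7, "wy": 1.0, "wz": 8.6, "fingers": -1}, {"dx": 6.0, "dy": 15.0, "dz": 1.0, "wx": -2.6, "wy": 1.2, "wz": 8.6, "fingers": -1}, {"dx": 8.0, "dy": 15.0, "dz": 1.0, "wx": -2.4, "wy": 1.6, "wz": 8.6, "fingers": -1}]
```

>>> move_arm(
  targets=[
    {"dx": -6,"dy": 0,"dz": 2,"wx": 0.5,"wy": -2.3,"wz": 9.3,"fingers": -1},
    {"dx": -7,"dy": 0,"dz": 1,"wx": 0.2,"wy": -2.4,"wz": 9.2,"fingers": -1},
    {"dx": -8,"dy": 1,"dz": 2,"wx": -0.1,"wy": -2.4,"wz": 9.2,"fingers": -1},
    {"dx": -8,"dy": 1,"dz": 1,"wx": -0.3,"wy": -2.4,"wz": 9.2,"fingers": -1},
    {"dx": -8,"dy": 2,"dz": 1,"wx": -0.6,"wy": -2.4,"wz": 9.2,"fingers": -1},
    {"dx": -8,"dy": 3,"dz": 1,"wx": -0.9,"wy": -2.4,"wz": 9.1,"fingers": -1},
    {"dx": -9,"dy": 4,"dz": 1,"wx": -1.2,"wy": -2.2,"wz": 9.1,"fingers": -1},
    {"dx": -8,"dy": 5,"dz": 1,"wx": -1.4,"wy": -2.1,"wz": 9,"fingers": -1},
  ],
)

```text
time: 13.38
position: [0.4057, -0.0458, 0.1574]
orientation: [2.248, 0.157, 2.453]
contact_force: [0.8, 0.6, -2.5]
finger_gap: 0.0453
gripper_force: 56.9
```

>>> move_arm(
  targets=[
    {"dx": -8,"dy": 7,"dz": 1,"wx": -1.7,"wy": -2,"wz": 9,"fingers": -1},
    {"dx": -8,"dy": 8,"dz": 1,"wx": -1.9,"wy": -1.8,"wz": 9,"fingers": -1},
    {"dx": -7,"dy": 9,"dz": 0,"wx": -2.2,"wy": -1.5,"wz": 9,"fingers": -1},
    {"dx": -7,"dy": 10,"dz": 1,"wx": -2.3,"wy": -1.4,"wz": 8.9,"fingers": -1},
    {"dx": -6,"dy": 11,"dz": 1,"wx": -2.5,"wy": -1,"wz": 8.8,"fingers": -1},
    {"dx": -4,"dy": 12,"dz": 0,"wx": -2.6,"wy": -0.7,"wz": 8.9,"fingers": -1},
    {"dx": -3,"dy": 14,"dz": 1,"wx": -2.8,"wy": -0.4,"wz": 8.8,"fingers": -1},
    {"dx": -2,"dy": 14,"dz": 1,"wx": -2.8,"wy": -0.1,"wz": 8.7,"fingers": -1},
  ],
)

```text
time: 14.38
position: [0.4789, -0.0787, 0.2138]
orientation: [2.161, -0.791, 1.573]
contact_force: [-0.3, 0.3, -2.3]
finger_gap: 0.045
gripper_force: 56.9
```

>>> move_arm(
  targets=[
    {"dx": 1,"dy": 14,"dz": 0,"wx": -2.8,"wy": 0.2,"wz": 8.7,"fingers": -1},
    {"dx": 2,"dy": 15,"dz": 1,"wx": -2.8,"wy": 0.6,"wz": 8.7,"fingers": -1},
    {"dx": 4,"dy": 15,"dz": 1,"wx": -2.7,"wy": 1,"wz": 8.6,"fingers": -1},
    {"dx": 6,"dy": 15,"dz": 1,"wx": -2.6,"wy": 1.2,"wz": 8.6,"fingers": -1},
    {"dx": 8,"dy": 15,"dz": 1,"wx": -2.4,"wy": 1.6,"wz": 8.6,"fingers": -1},
    {"dx": 0,"dy": 0,"dz": 0,"wx": 0,"wy": 0,"wz": 0,"fingers": -1},
  ],
)

```text
time: 15.12
position: [0.5186, -0.1281, 0.2584]
orientation: [3.125, -1.324, 0.26]
contact_force: [-0.4, 0.5, -2.1]
finger_gap: 0.0451
gripper_force: 57.0
```

Run:
```python
from path import *
q,p,R=now();print(q.round(2),p.round(3))
# see held bottle from scene + side cameras: fit tilt
a,d=optics.camera("scene");b,e=optics.camera("side");cv2.imwrite('pics/held.png',np.hstack([a[100:400,200:500],b[80:380,220:520]])[:,:,::-1])
exp=p+R.apply(base_t);ec=p+R.apply(cap_t);print('exp base',exp.round(4),'cap',ec.round(4))
for c,dd in(("scene",d),("side",e)):
    C=cloud(c,dd).reshape(-1,3)
    m=(np.hypot(C[:,0]-exp[0],C[:,1]-exp[1])<.04)&(C[:,2]>exp[2]-.01)&(C[:,2]<exp[2]+.035)
    P=C[m];print(c,len(P),P[:,2].min() if len(P) else'')
    if len(P)>60:
        print('base fit',circ(P,.0235,exp[:2]))
    m=(np.hypot(C[:,0]-exp[0],C[:,1]-exp[1])<.04)&(C[:,2]>ec[2]-.03)&(C[:,2]<ec[2]+.01)
    P=C[m];print('cap',len(P),np.median(P,0) if len(P) else '',P[:,2].max() if len(P) else '')
pM,RM=PL(.18)
plan(p,R,pM,RM,5,-1)
```

```text
base_t [-0.0524573   0.0015696  -0.00839053]
P [-0.72  0.75 -0.56 -2.11 -1.18 -1.8 ] 2.5488128144633285e-26
M [-0.77  0.14 -0.54 -1.73 -0.99 -2.48] 3.3035147667389115e-18
[-0.77  0.14 -0.54 -1.73 -0.99 -2.48] [ 0.519 -0.128  0.258]
exp base [ 0.4983 -0.1333  0.2096] cap [ 0.4982 -0.1328  0.3476]
scene 419 0.20783929172434848
base fit (array([ 0.49919365, -0.13425906]), np.float64(0.0007970365288971631))
cap 147 [ 0.49235574 -0.12694642  0.3297148 ] 0.3458361802164827
side 312 0.20519586250122412
base fit (array([ 0.49864746, -0.13107094]), np.float64(0.000986825990075834))
cap 97 [ 0.49629322 -0.12203957  0.32911837] 0.34349843889109977
[{"dx": 1.0, "dy": 0.0, "dz": 18.0, "wx": -0.0, "wy": 0.0, "wz": 0.1, "fingers": -1}, {"dx": 0.0, "dy": 0.0, "dz": 19.0, "wx": -0.1, "wy": 0.0, "wz": 0.0, "fingers": -1}, {"dx": 1.0, "dy": 0.0, "dz": 18.0, "wx": -0.0, "wy": 0.0, "wz": 0.1, "fingers": -1}, {"dx": 0.0, "dy": 0.0, "dz": 19.0, "wx": -0.1, "wy": 0.0, "wz": 0.0, "fingers": -1}, {"dx": 1.0, "dy": 1.0, "dz": 18.0, "wx": 0.0, "wy": 0.0, "wz": 0.1, "fingers": -1}]
18.408007155797733 0.07029476600959454
```

View pics/held.png

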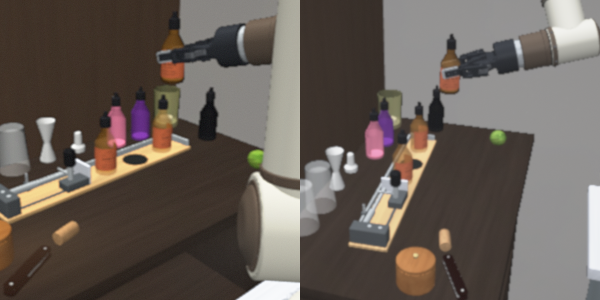

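The picture shows the held bottle upright at (172,60) in the left half, above the free pad at (135,160). Its fitted base is within 1 mm of the expected position. I'll move over the pad and lower it.

>>> move_arm(
  targets=[
    {"dx": 1,"dy": 0,"dz": 18,"wx": 0,"wy": 0,"wz": 0.1,"fingers": -1},
    {"dx": 0,"dy": 0,"dz": 19,"wx": -0.1,"wy": 0,"wz": 0,"fingers": -1},
    {"dx": 1,"dy": 0,"dz": 18,"wx": 0,"wy": 0,"wz": 0.1,"fingers": -1},
    {"dx": 0,"dy": 0,"dz": 19,"wx": -0.1,"wy": 0,"wz": 0,"fingers": -1},
    {"dx": 1,"dy": 1,"dz": 18,"wx": 0,"wy": 0,"wz": 0.1,"fingers": -1},
    {"dx": 0,"dy": 0,"dz": 0,"wx": 0,"wy": 0,"wz": 0,"fingers": -1},
  ],
)

```text
time: 15.98
position: [0.6076, -0.1066, 0.239]
orientation: [-3.132, -1.326, 0.231]
contact_force: [-0.7, -0.3, -1.2]
finger_gap: 0.0458
gripper_force: 57.0
```

Run:
```python
from path import *
q,p,R=now();print(q.round(2),(p+R.apply(base_t)).round(4))
p1,R1=PL(.012);plan(p,R,p1,R1,8,-1)
```

```text
base_t [-0.0524573   0.0015696  -0.00839053]
P [-0.72  0.75 -0.56 -2.11 -1.18 -1.8 ] 2.5488128144633285e-26
M [-0.77  0.14 -0.54 -1.73 -0.99 -2.48] 3.3035147667389115e-18
[-0.62  0.27 -0.45 -1.88 -0.89 -2.4 ] [ 0.5873 -0.1115  0.1902]
[{"dx": -20.0, "dy": 0.0, "dz": 5.0, "wx": -0.0, "wy": -0.0, "wz": -0.0, "fingers": -1}, {"dx": -21.0, "dy": 0.0, "dz": 5.0, "wx": -0.0, "wy": -0.0, "wz": -0.0, "fingers": -1}, {"dx": -20.0, "dy": 0.0, "dz": 5.0, "wx": -0.0, "wy": -0.0, "wz": -0.0, "fingers": -1}, {"dx": -21.0, "dy": 0.0, "dz": 5.0, "wx": -0.1, "wy": -0.0, "wz": -0.1, "fingers": -1}, {"dx": -20.0, "dy": 0.0, "dz": 4.0, "wx": 0.0, "wy": -0.0, "wz": 0.0, "fingers": -1}, {"dx": -21.0, "dy": 0.0, "dz": 5.0, "wx": 0.0, "wy": -0.0, "wz": 0.0, "fingers": -1}, {"dx": -20.0, "dy": 0.0, "dz": 5.0, "wx": -0.0, "wy": -0.0, "wz": 0.0, "fingers": -1}, {"dx": -21.0, "dy": 0.0, "dz": 5.0, "wx": -0.0, "wy": -0.0, "wz": -0.0, "fingers": -1}]
21.02547032073932 0.021606858584809326
```

>>> move_arm(
  targets=[
    {"dx": -20,"dy": 0,"dz": 5,"wx": 0,"wy": 0,"wz": 0,"fingers": -1},
    {"dx": -21,"dy": 0,"dz": 5,"wx": 0,"wy": 0,"wz": 0,"fingers": -1},
    {"dx": -20,"dy": 0,"dz": 5,"wx": 0,"wy": 0,"wz": 0,"fingers": -1},
    {"dx": -21,"dy": 0,"dz": 5,"wx": 0,"wy": 0,"wz": 0,"fingers": -1},
    {"dx": -20,"dy": 0,"dz": 4,"wx": 0,"wy": 0,"wz": 0,"fingers": -1},
    {"dx": -21,"dy": 0,"dz": 5,"wx": 0,"wy": 0,"wz": 0,"fingers": -1},
    {"dx": -20,"dy": 0,"dz": 5,"wx": 0,"wy": 0,"wz": 0,"fingers": -1},
    {"dx": -21,"dy": 0,"dz": 5,"wx": 0,"wy": 0,"wz": 0,"fingers": -1},
  ],
)

```text
time: 16.98
position: [0.6049, -0.108, 0.0706]
orientation: [-3.14, -1.326, 0.237]
contact_force: [-0.6, 0.3, -1.7]
finger_gap: 0.0453
gripper_force: 57.0
```

>>> move_arm(
  targets=[
    {"dx": 0,"dy": 0,"dz": 0,"wx": 0,"wy": 0,"wz": 0,"fingers": -1},
  ],
)

```text
time: 17.1
position: [0.6044, -0.1076, 0.0693]
orientation: [-3.123, -1.324, 0.221]
contact_force: [0.1, -0.5, -1.4]
finger_gap: 0.0453
gripper_force: 57.0
```

Run:
```python
from path import *
q,p,R=now();b=p+R.apply(base_t);print(q.round(2),b.round(4),telemetry.observe()["contact_force"].round(1))
a,d=optics.camera("scene");b_,e=optics.camera("side")
for c,dd in(("scene",d),("side",e)):
    C=cloud(c,dd).reshape(-1,3)
    for n,x,y in(("n1",.58,-.0245),("bot",b[0],b[1]),("n2",.591,-.2)):
        m=(np.hypot(C[:,0]-x,C[:,1]-y)<.04)&(C[:,2]>.026)&(C[:,2]<(.045 if n=="bot" else .06))
        P=C[m];print(c,n,len(P),circ(P,.0235,[x,y]) if len(P)>40 else '')
p1,R1=PL(0.001);plan(p,R,p1,R1,3,-1)
```

```text
base_t [-0.0524573   0.0015696  -0.00839053]
P [-0.72  0.75 -0.56 -2.11 -1.18 -1.8 ] 2.5488128144633285e-26
M [-0.77  0.14 -0.54 -1.73 -0.99 -2.48] 3.3035147667389115e-18
[-0.72  0.72 -0.56 -2.1  -1.17 -1.83] [ 0.5839 -0.1123  0.0205] [ 0.1 -0.5 -1.4]
scene n1 317 (array([ 0.58077388, -0.02521422]), np.float64(0.0007883043921122906))
scene bot 164 (array([ 0.58496951, -0.11334134]), np.float64(0.0006832104243693939))
scene n2 40 
side n1 186 (array([ 0.57979327, -0.02199377]), np.float64(0.0008598658935296127))
side bot 57 (array([ 0.58485718, -0.11007342]), np.float64(0.0010763281146865637))
side n2 0 
[{"dx": -3.0, "dy": 0.0, "dz": 1.0, "wx": -0.0, "wy": 0.0, "wz": -0.1, "fingers": -1}, {"dx": -3.0, "dy": 0.0, "dz": 2.0, "wx": -0.0, "wy": 0.0, "wz": -0.1, "fingers": -1}, {"dx": -3.0, "dy": 0.0, "dz": 1.0, "wx": -0.0, "wy": 0.1, "wz": -0.1, "fingers": -1}]
3.207296447980895 0.09052010553003809
```

>>> move_arm(
  targets=[
    {"dx": -3,"dy": 0,"dz": 2,"wx": 0,"wy": 0,"wz": 0,"fingers": -1},
    {"dx": -3,"dy": 0,"dz": 2,"wx": 0,"wy": 0,"wz": -0.1,"fingers": -1},
    {"dx": -2,"dy": 0,"dz": 0,"wx": 0,"wy": 0,"wz": -0.1,"fingers": -1},
    {"dx": -2,"dy": 0,"dz": 0,"wx": 0,"wy": 0,"wz": 0,"fingers": -1},
    {"dx": 0,"dy": 0,"dz": 0,"wx": 0,"wy": 0,"wz": 0,"fingers": -1},
  ],
)

```text
time: 17.82
position: [0.6059, -0.1069, 0.0603]
orientation: [3.136, -1.326, 0.245]
contact_force: [-0.1, -0.0, -1.8]
finger_gap: 0.045
gripper_force: 57.0
```

```bash
python3 - <<'E' | tail -1
from path import *
q,p,R=now();print((p+R.apply(base_t)).round(4),(p+R.apply(cap_t)).round(4),telemetry.observe()["contact_force"].round(1))
E
```

```text
[ 0.5857 -0.1119  0.0114] [ 0.5855 -0.1118  0.1494] [-0.1 -0.  -1.8]
```

>>> move_arm(
  targets=[
    {"dx": -1,"dy": 0,"dz": 0,"wx": 0,"wy": 0,"wz": 0,"fingers": -1},
    {"dx": 0,"dy": 0,"dz": 0,"wx": 0,"wy": 0,"wz": 0,"fingers": -1},
  ],
)

```text
time: 18.08
position: [0.6059, -0.107, 0.0599]
orientation: [3.134, -1.327, 0.248]
contact_force: [-0.2, 0.7, -0.4]
finger_gap: 0.0452
gripper_force: 57.0
```

>>> move_arm(
  targets=[
    {"dx": 0,"dy": 0,"dz": 0,"wx": 0,"wy": 0,"wz": 0,"fingers": -1},
  ],
)

```text
time: 18.2
position: [0.6059, -0.107, 0.0599]
orientation: [3.134, -1.327, 0.248]
contact_force: [1.2, 0.4, -0.2]
finger_gap: 0.0454
gripper_force: 57.0
```

The pad now carries the bottle's weight, so I'll release.

>>> move_arm(
  targets=[
    {"dx": 0,"dy": 0,"dz": 0,"wx": 0,"wy": 0,"wz": 0,"fingers": 0.1},
    {"dx": 0,"dy": 0,"dz": 0,"wx": 0,"wy": 0,"wz": 0,"fingers": 0.25},
    {"dx": 0,"dy": 0,"dz": 0,"wx": 0,"wy": 0,"wz": 0,"fingers": 0.4},
    {"dx": 0,"dy": 0,"dz": 0,"wx": 0,"wy": 0,"wz": 0,"fingers": 0.4},
    {"dx": 0,"dy": 0,"dz": 0,"wx": 0,"wy": 0,"wz": 0,"fingers": 0.4},
  ],
)

```text
time: 18.82
position: [0.6058, -0.107, 0.0595]
orientation: [3.135, -1.326, 0.247]
contact_force: [-0.2, 0.3, -0.4]
finger_gap: 0.06
gripper_force: 0.0
```

Run:
```python
from path import *
q,p,R=now();print(q.round(2),p.round(4),telemetry.observe()["finger_gap"])
z=R.as_matrix()[:,2]
a,d=optics.camera("scene")
C=cloud("scene",d).reshape(-1,3)
for n,x,y in(("n1",.58,-.0245),("bot",.5857,-.112)):
    for z0,z1 in((.024,.042),(.09,.15)):
        m=(np.hypot(C[:,0]-x,C[:,1]-y)<.035)&(C[:,2]>z0)&(C[:,2]<z1);P=C[m];print(n,len(P),circ(P,.0235,[x,y]) if z0<.05 else np.median(P,0))
# retreat: back along -z
qs=q
for b in(.03,.06,.09,.11):
    qs,c=ik(p-b*z,R,qs);print(b,qs.round(2),c,[x.round(2).tolist() for x in fk2(qs)[2:]])
# above-knob pose, tool down, closing along lane y
K=np.array([.5631,.0774,.20])
for yaw in(LH,LH+np.pi):
    Rk=eul([np.pi,0,yaw])
    for u in (0,-.1):
        for s in sols(K+[0,0,u],Rk,40): print('K',yaw,u,s.round(2))
```

```text
base_t [-0.0524573   0.0015696  -0.00839053]
P [-0.72  0.75 -0.56 -2.11 -1.18 -1.8 ] 2.5488128144633285e-26
M [-0.77  0.14 -0.54 -1.73 -0.99 -2.48] 3.3035147667389115e-18
[-0.72  0.75 -0.56 -2.11 -1.18 -1.8 ] [ 0.6058 -0.107   0.0595] 0.06001052776860339
n1 163 (array([ 0.58059628, -0.02511463]), np.float64(0.0007263218573001495))
n1 299 [ 0.5735976  -0.02017832  0.11461173]
bot 120 (array([ 0.58611411, -0.11375969]), np.float64(0.001005580874992671))
bot 278 [ 0.57810624 -0.10800401  0.11229266]
0.03 [-0.77  0.73 -0.6  -2.06 -1.2  -1.79] 4.3897534647954893e-29 [[0.27, -0.26, 0.58], [0.34, -0.33, 0.17], [0.3, -0.18, 0.14]]
0.06 [-0.82  0.71 -0.63 -2.01 -1.22 -1.78] 3.482014082367346e-29 [[0.25, -0.27, 0.59], [0.31, -0.34, 0.18], [0.27, -0.19, 0.15]]
0.09 [-0.88  0.69 -0.67 -1.96 -1.24 -1.78] 8.311340142573733e-30 [[0.23, -0.28, 0.6], [0.29, -0.35, 0.19], [0.24, -0.2, 0.15]]
0.11 [-0.92  0.67 -0.68 -1.92 -1.25 -1.78] 5.032369382471787e-19 [[0.21, -0.28, 0.6], [0.27, -0.35, 0.19], [0.22, -0.2, 0.16]]
K 0.0645771823237902 0 [ 0.42  0.31 -0.18  0.   -1.08  1.21]
K 0.0645771823237902 -0.1 [ 0.42  0.42 -0.3   0.   -0.85  1.21]
K 3.2061698359135833 0 [ 0.42  0.31 -0.18 -0.   -1.08 -1.93]
K 3.2061698359135833 -0.1 [ 0.42  0.42 -0.3   0.   -0.85 -1.93]
```

```bash
cat > k.py <<'E'
from path import *
KN=np.array([.5631,.0774,0]);RK=eul([np.pi,0,LH+np.pi])
E
python3 - <<'E' | tail -n +4
from k import *
q,p,R=now();z=R.as_matrix()[:,2]
qb,c=ik(p-.096*z,R,q)
qk,c=ik(KN+[-.03,0.01,.25],RK,[.42,.31,-.18,0,-1.08,-1.93]);print(qk.round(2),c)
Q=interp(qb,qk,16)
pp,RR=fk2(qb)[:2]
for i,x in enumerate(Q):
    a,r,e,w,w2=fk2(x);print(i,a.round(3),w.round(2),w2.round(2),r.as_matrix()[:,2].round(2),round(1e3*np.linalg.norm(a-pp)),round(np.degrees((RR.inv()*r).magnitude()),1));pp,RR=a,r
rowsq(*fk2(qb)[:2],Q,0.4)
E
```

```text
[ 0.46  0.23 -0.17 -0.   -1.18 -1.97] 1.670726081512595e-30
0 [ 0.505 -0.077  0.086] [ 0.32 -0.33  0.2 ] [ 0.24 -0.2   0.16] [ 0.88  0.4  -0.25] 53 11.8
1 [ 0.489 -0.033  0.087] [ 0.35 -0.31  0.22] [ 0.25 -0.2   0.17] [ 0.79  0.55 -0.27] 47 11.8
2 [0.469 0.003 0.086] [ 0.39 -0.29  0.24] [ 0.27 -0.2   0.18] [ 0.67  0.67 -0.31] 41 11.7
3 [0.447 0.03  0.083] [ 0.42 -0.26  0.26] [ 0.29 -0.2   0.19] [ 0.54  0.76 -0.35] 35 11.6
4 [0.425 0.048 0.08 ] [ 0.44 -0.23  0.28] [ 0.31 -0.2   0.2 ] [ 0.4   0.82 -0.41] 28 11.6
5 [0.407 0.058 0.078] [ 0.47 -0.19  0.3 ] [ 0.33 -0.19  0.22] [ 0.25  0.85 -0.47] 21 11.5
6 [0.393 0.061 0.077] [ 0.49 -0.15  0.32] [ 0.36 -0.19  0.24] [ 0.12  0.84 -0.54] 14 11.4
7 [0.386 0.059 0.078] [ 0.51 -0.11  0.34] [ 0.39 -0.18  0.26] [-0.01  0.79 -0.61] 8 11.2
8 [0.385 0.054 0.082] [ 0.52 -0.07  0.37] [ 0.42 -0.16  0.28] [-0.11  0.72 -0.68] 6 11.1
9 [0.392 0.048 0.09 ] [ 0.52 -0.02  0.39] [ 0.45 -0.14  0.31] [-0.18  0.63 -0.75] 12 11.0
10 [0.406 0.043 0.102] [0.53 0.02 0.42] [ 0.47 -0.11  0.35] [-0.23  0.52 -0.82] 19 10.9
11 [0.425 0.041 0.12 ] [0.52 0.07 0.44] [ 0.5  -
[... 1110 characters left out ...]
.0, "dz": -7.0, "wx": 7.9, "wy": -2.2, "wz": -7.5, "fingers": 0.4}, {"dx": -2.0, "dy": 5.0, "dz": -10.0, "wx": 7.5, "wy": -2.7, "wz": -7.6, "fingers": 0.4}, {"dx": -4.0, "dy": 11.0, "dz": -15.0, "wx": 7.1, "wy": -3.1, "wz": -7.6, "fingers": 0.4}, {"dx": -7.0, "dy": 16.0, "dz": -21.0, "wx": 6.6, "wy": -3.6, "wz": -7.7, "fingers": 0.4}, {"dx": -10.0, "dy": 20.0, "dz": -25.0, "wx": 6.1, "wy": -4.1, "wz": -7.7, "fingers": 0.4}, {"dx": -14.0, "dy": 23.0, "dz": -31.0, "wx": 5.6, "wy": -4.6, "wz": -7.5, "fingers": 0.4}, {"dx": -18.0, "dy": 25.0, "dz": -37.0, "wx": 5.2, "wy": -5.2, "wz": -7.3, "fingers": 0.4}, {"dx": -22.0, "dy": 26.0, "dz": -42.0, "wx": 4.7, "wy": -5.6, "wz": -7.0, "fingers": 0.4}]
```

>>> move_arm(
  targets=[
    {"dx": 0,"dy": 0,"dz": -8,"wx": 0,"wy": 0,"wz": 0,"fingers": 0.4},
    {"dx": 0,"dy": 0,"dz": -8,"wx": 0,"wy": 0,"wz": 0,"fingers": 0.4},
    {"dx": 0,"dy": 0,"dz": -12,"wx": 0,"wy": 0,"wz": 0,"fingers": 0.4},
    {"dx": 0,"dy": 0,"dz": -12,"wx": 0,"wy": 0,"wz": 0,"fingers": 0.4},
    {"dx": 0,"dy": 0,"dz": -14,"wx": 0,"wy": 0,"wz": 0,"fingers": 0.4},
    {"dx": 0,"dy": 0,"dz": -14,"wx": 0,"wy": 0,"wz": 0,"fingers": 0.4},
    {"dx": 0,"dy": 0,"dz": -14,"wx": 0,"wy": 0,"wz": 0,"fingers": 0.4},
    {"dx": 0,"dy": 0,"dz": -14,"wx": 0,"wy": 0,"wz": 0,"fingers": 0.4},
  ],
)

```text
time: 19.88
position: [0.5144, -0.1294, 0.083]
orientation: [3.135, -1.326, 0.247]
contact_force: [0.7, 0.8, -0.5]
finger_gap: 0.0597
gripper_force: 0.0
```

>>> move_arm(
  targets=[
    {"dx": 15,"dy": 0,"dz": -14,"wx": 0,"wy": 0,"wz": 0,"fingers": 0.4},
    {"dx": 29,"dy": 0,"dz": -12,"wx": 0,"wy": 0,"wz": 0,"fingers": 0.4},
    {"dx": 29,"dy": 0,"dz": -7,"wx": 0,"wy": 0,"wz": 0,"fingers": 0.4},
    {"dx": 29,"dy": 0,"dz": -7,"wx": 0,"wy": 0,"wz": 0,"fingers": 0.4},
    {"dx": 29,"dy": 0,"dz": -7,"wx": 0,"wy": 0,"wz": 0,"fingers": 0.4},
  ],
)

```text
time: 20.5
position: [0.501, -0.1322, 0.2222]
orientation: [3.134, -1.326, 0.247]
contact_force: [1.0, 0.3, -0.3]
finger_gap: 0.0598
gripper_force: 0.0
```

```bash
python3 - <<'E' | tail -n +4
from k import *
q,p,R=now();print(q.round(2),p.round(3))
qk,c=ik(KN+[-.03,0.01,.25],RK,[.42,.31,-.18,0,-1.08,-1.93]);print(qk.round(2),c)
Q=interp(q,qk,18)
pp,RR=p,R
for i,x in enumerate(Q):
    a,r,e,w,w2=fk2(x);print(i,a.round(3),round(1e3*np.linalg.norm(a-pp)),round(np.degrees((RR.inv()*r).magnitude()),1));pp,RR=a,r
rowsq(p,R,Q,0.4)
E
```

```text
[-0.84  0.23 -0.6  -1.77 -1.06 -2.32] [ 0.501 -0.132  0.222]
[ 0.46  0.23 -0.17 -0.   -1.18 -1.97] 1.670726081512595e-30
0 [ 0.494 -0.096  0.211] 38 10.0
1 [ 0.485 -0.066  0.201] 34 10.0
2 [ 0.475 -0.04   0.191] 30 9.9
3 [ 0.463 -0.019  0.181] 26 9.9
4 [ 0.451 -0.002  0.173] 22 9.9
5 [0.44  0.01  0.166] 18 9.9
6 [0.431 0.018 0.16 ] 13 9.8
7 [0.425 0.023 0.156] 9 9.8
8 [0.422 0.026 0.153] 5 9.8
9 [0.422 0.027 0.153] 1 9.7
10 [0.426 0.028 0.156] 5 9.7
11 [0.434 0.029 0.16 ] 9 9.6
12 [0.445 0.031 0.168] 14 9.6
13 [0.459 0.036 0.179] 18 9.5
14 [0.475 0.043 0.192] 23 9.4
15 [0.494 0.053 0.208] 27 9.3
16 [0.513 0.068 0.228] 31 9.3
17 [0.533 0.087 0.25 ] 35 9.2
[{"dx": -10.0, "dy": -36.0, "dz": 5.0, "wx": 7.5, "wy": -2.3, "wz": -6.1, "fingers": 0.4}, {"dx": -7.0, "dy": -33.0, "dz": 5.0, "wx": 7.5, "wy": -2.1, "wz": -6.3, "fingers": 0.4}, {"dx": -4.0, "dy": -29.0, "dz": 7.0, "wx": 7.3, "wy": -1.9, "wz": -6.5, "fingers": 0.4}, {"dx": -3.0, "dy": -25.0, "dz": 6.0, "wx": 7.1, "wy": -1.7, "wz": -6.7, "fingers": 0.4}, {"dx": -0.0, "dy": -21.0, "dz": 6.0, "wx": 7.0, "wy": -1.5, "wz": -6.8, "finger
[... 464 characters left out ...]
: 4.0, "dz": -1.0, "wx": 5.7, "wy": -1.5, "wz": -7.6, "fingers": 0.4}, {"dx": -2.0, "dy": 8.0, "dz": -4.0, "wx": 5.5, "wy": -1.6, "wz": -7.8, "fingers": 0.4}, {"dx": -4.0, "dy": 12.0, "dz": -6.0, "wx": 5.2, "wy": -1.7, "wz": -7.8, "fingers": 0.4}, {"dx": -6.0, "dy": 15.0, "dz": -8.0, "wx": 5.1, "wy": -1.9, "wz": -7.8, "fingers": 0.4}, {"dx": -8.0, "dy": 17.0, "dz": -12.0, "wx": 4.9, "wy": -2.1, "wz": -7.8, "fingers": 0.4}, {"dx": -11.0, "dy": 19.0, "dz": -15.0, "wx": 4.7, "wy": -2.4, "wz": -7.7, "fingers": 0.4}]
[{"dx": -14.0, "dy": 21.0, "dz": -18.0, "wx": 4.5, "wy": -2.6, "wz": -7.6, "fingers": 0.4}, {"dx": -17.0, "dy": 23.0, "dz": -22.0, "wx": 4.5, "wy": -2.8, "wz": -7.6, "fingers": 0.4}]
```

>>> move_arm(
  targets=[
    {"dx": -10,"dy": -36,"dz": 5,"wx": 7.5,"wy": -2.3,"wz": -6.1,"fingers": 0.4},
    {"dx": -7,"dy": -33,"dz": 5,"wx": 7.5,"wy": -2.1,"wz": -6.3,"fingers": 0.4},
    {"dx": -4,"dy": -29,"dz": 7,"wx": 7.3,"wy": -1.9,"wz": -6.5,"fingers": 0.4},
    {"dx": -3,"dy": -25,"dz": 6,"wx": 7.1,"wy": -1.7,"wz": -6.7,"fingers": 0.4},
    {"dx": 0,"dy": -21,"dz": 6,"wx": 7,"wy": -1.5,"wz": -6.8,"fingers": 0.4},
    {"dx": 0,"dy": -17,"dz": 6,"wx": 6.8,"wy": -1.5,"wz": -7,"fingers": 0.4},
    {"dx": 1,"dy": -12,"dz": 5,"wx": 6.5,"wy": -1.4,"wz": -7.2,"fingers": 0.4},
    {"dx": 2,"dy": -8,"dz": 4,"wx": 6.4,"wy": -1.4,"wz": -7.3,"fingers": 0.4},
  ],
)

```text
time: 21.5
position: [0.4247, 0.0233, 0.1544]
orientation: [2.639, -0.708, 1.933]
contact_force: [0.2, 0.5, 0.5]
finger_gap: 0.0596
gripper_force: 0.0
```

>>> move_arm(
  targets=[
    {"dx": 1,"dy": -4,"dz": 3,"wx": 6.1,"wy": -1.3,"wz": -7.5,"fingers": 0.4},
    {"dx": 1,"dy": 1,"dz": 1,"wx": 5.9,"wy": -1.4,"wz": -7.6,"fingers": 0.4},
    {"dx": 0,"dy": 4,"dz": -1,"wx": 5.7,"wy": -1.5,"wz": -7.6,"fingers": 0.4},
    {"dx": -2,"dy": 8,"dz": -4,"wx": 5.5,"wy": -1.6,"wz": -7.8,"fingers": 0.4},
    {"dx": -4,"dy": 12,"dz": -6,"wx": 5.2,"wy": -1.7,"wz": -7.8,"fingers": 0.4},
    {"dx": -6,"dy": 15,"dz": -8,"wx": 5.1,"wy": -1.9,"wz": -7.8,"fingers": 0.4},
    {"dx": -8,"dy": 17,"dz": -12,"wx": 4.9,"wy": -2.1,"wz": -7.8,"fingers": 0.4},
    {"dx": -11,"dy": 19,"dz": -15,"wx": 4.7,"wy": -2.4,"wz": -7.7,"fingers": 0.4},
  ],
)

```text
time: 22.5
position: [0.4944, 0.0525, 0.2074]
orientation: [3.002, -0.112, 2.953]
contact_force: [-0.1, 0.5, 0.0]
finger_gap: 0.0599
gripper_force: 0.0
```

```bash
python3 - <<'E' | tail -n +4
from k import *
q,p,R=now();print(q.round(2),p.round(3))
plan(p,R,KN+[-.03,0.01,.25],RK,4,.4)
E
```

```text
[ 0.32  0.23 -0.22 -0.19 -1.16 -2.  ] [0.494 0.053 0.207]
[{"dx": -7.0, "dy": 12.0, "dz": -10.0, "wx": 2.2, "wy": -1.3, "wz": -3.7, "fingers": 0.4}, {"dx": -7.0, "dy": 11.0, "dz": -10.0, "wx": 2.2, "wy": -1.4, "wz": -3.8, "fingers": 0.4}, {"dx": -9.0, "dy": 10.0, "dz": -10.0, "wx": 2.2, "wy": -1.3, "wz": -3.7, "fingers": 0.4}, {"dx": -9.0, "dy": 9.0, "dz": -11.0, "wx": 2.2, "wy": -1.4, "wz": -3.7, "fingers": 0.4}]
16.81612175673512 4.531360210161882
```

>>> move_arm(
  targets=[
    {"dx": -7,"dy": 12,"dz": -10,"wx": 2.2,"wy": -1.3,"wz": -3.7,"fingers": 0.4},
    {"dx": -7,"dy": 11,"dz": -10,"wx": 2.2,"wy": -1.4,"wz": -3.8,"fingers": 0.4},
    {"dx": -9,"dy": 10,"dz": -10,"wx": 2.2,"wy": -1.3,"wz": -3.7,"fingers": 0.4},
    {"dx": -9,"dy": 9,"dz": -11,"wx": 2.2,"wy": -1.4,"wz": -3.7,"fingers": 0.4},
    {"dx": 0,"dy": 0,"dz": 0,"wx": 0,"wy": 0,"wz": 0,"fingers": 0.4},
  ],
)

```text
time: 23.12
position: [0.5329, 0.0877, 0.2501]
orientation: [3.139, 0.001, -3.081]
contact_force: [-0.6, 0.1, -0.2]
finger_gap: 0.0596
gripper_force: 0.0
```

```bash
python3 - <<'E' | tail -n +4
from k import *
s=telemetry.observe();a,d=optics.camera("wrist");np.savez('w5.npz',a=a,d=d,p=s["position"],o=s["orientation"]);cv2.imwrite('pics/w5.png',a[:,:,::-1])
C0=cloud("wrist",d,s);C=C0.reshape(-1,3);print(s["time"],s["position"].round(4))
tz=np.median(C[abs(C[:,2])<.006,2]);print('tz',tz)
def nb(n,x,y,r,z0,z1):
    P=C[(np.hypot(C[:,0]-x,C[:,1]-y)<r+.012)&(C[:,2]>z0)&(C[:,2]<z1)];print(n,len(P),circ(P,r,[x,y]) if len(P)>20 else '')
nb("n1",.58,-.0245,.0235,.028,.066);nb("bot",.5857,-.112,.0235,.028,.066);nb("n2",.5914,-.1998,.0235,.028,.066);nb("knob",.5631,.0774,.0125,.062,.09)
lx=np.array([np.cos(LH),np.sin(LH)]);ly=np.array([-lx[1],lx[0]]);o=np.array([.5857,-.1121])
X=(C[:,:2]-o)@lx-.005;Y=(C[:,:2]-o)@ly-.082  # rack coords (x=-5,y=-82 at pad)
m=(X>.0)&(X<.06)&(Y>.08)&(Y<.24)&(C[:,2]>.028)&(C[:,2]<.05)
for z0,z1 in((.028,.034),(.034,.039),(.039,.048)):
    mm=m&(C[:,2]>z0)&(C[:,2]<z1);print(z0,[(round(b,3),int(n)) for n,b in zip(*np.histogram(Y[mm],np.arange(.08,.24,.004)))if n])
for n in("mark","pointer"):
    for r in nets.silhouettes("wrist",n)[:2]:
        P=C0[r["pixels"]];P=P[P[:,2]>.025];print(n,r["p"],r["pixel"],len(P),((np.median(P[:,:2],0)-o)@ly-.082) if len(P) else '')
E
```

```text
23.125 [0.5329 0.0877 0.2501]
tz 0.0002479281708901854
n1 640 (array([ 0.58015944, -0.02393998]), np.float64(0.00017649243827994217))
bot 955 (array([ 0.58540538, -0.11240373]), np.float64(0.00024419362271310696))
n2 1334 (array([ 0.59149016, -0.1995072 ]), np.float64(0.000318892133687838))
knob 258 (array([0.56387147, 0.07744666]), np.float64(0.00021332535264669775))
0.028 [(np.float64(0.08), 5), (np.float64(0.084), 3), (np.float64(0.088), 14), (np.float64(0.092), 11), (np.float64(0.096), 4), (np.float64(0.1), 3), (np.float64(0.108), 2), (np.float64(0.112), 2), (np.float64(0.116), 7), (np.float64(0.12), 8), (np.float64(0.124), 6), (np.float64(0.128), 2), (np.float64(0.132), 10), (np.float64(0.136), 4), (np.float64(0.14), 3), (np.float64(0.144), 8), (np.float64(0.148), 5), (np.float64(0.152), 8), (np.float64(0.156), 7), (np.float64(0.16), 9), (np.float64(0.164), 6), (np.float64(0.168), 34), (np.float64(0.172), 37), (np.float64(0.176), 46), (np.float64(0.18), 36), (np.float64(0.184), 38), (np.float64(0.188), 26), (np.float64(0.192), 37), (np.float64(0.196), 35), (np.float64(0.2), 33), (np.float64(0.204), 34), (np.float64(0.208), 34), (np.float64(0.212), 34), (np.float64(0.216), 37), (np.float64(0.22), 35), (np.float64(0.224), 37), (np.float64(0.228), 33), (np.float64(0.232), 79)]
0.034 [(np.float64(0.104), 8), (np.float64(0.108), 18), (np.float64(0.176), 4), (np.float64(0.18), 1), (np.float64(0.232), 44)]
0.039 [(np.float64(0.108), 1), (np.float64(0.176), 18), (np.float64(0.18), 6), (np.float64(0.232), 43)]
mark 0.51 [292.7, 239.6] 2965 0.10346973510977044
pointer 0.89 [296.0, 237.3] 2866 0.1034153596040938
```

View pics/w5.png

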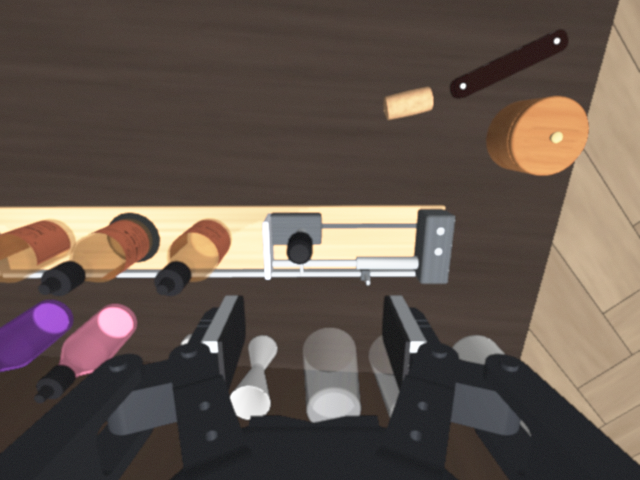

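The wrist view shows the placed bottle standing on the pad, in line with its neighbours (fit within 0.5 mm). The knob is at (300,247), the pointer tip at (301,267) and the mark clip at (366,277). Next I'll measure the pull distance more precisely.

```bash
python3 - <<'E' | tail -n +4
from k import *
z=np.load('w5.npz');s=dict(position=z['p'],orientation=z['o']);C0=cloud("wrist",z['d'],s);C=C0.reshape(-1,3)
lx=np.array([np.cos(LH),np.sin(LH)]);ly=np.array([-lx[1],lx[0]]);o=np.array([.5857,-.1121])
X=((C[:,:2]-o)@lx-.005);Y=((C[:,:2]-o)@ly-.082)
m=(X>.018)&(X<.05)&(C[:,2]>.0335)&(C[:,2]<.039)&(Y>.09)&(Y<.13);print('pt',m.sum(),np.percentile(Y[m],[0,10,50,90,100]).round(4),Y[m].mean(),np.percentile(X[m],[0,50,100]).round(4),np.median(C[m,2]))
m=(X>.018)&(X<.05)&(C[:,2]>.036)&(C[:,2]<.048)&(Y>.16)&(Y<.2);print('mk',m.sum(),np.percentile(Y[m],[0,10,50,90,100]).round(4),Y[m].mean(),np.percentile(X[m],[0,50,100]).round(4),C[m,2].max())
k=np.array([.5637,.0774]);print('knob rack',(k-o)@lx-.005,(k-o)@ly-.082)
# upsampled crop
cv2.imwrite('pics/c5.png',cv2.resize(z['a'][235:300,260:400,::-1],None,fx=5,fy=5,interpolation=cv2.INTER_CUBIC))
p,R=s['position'],eul(s['orientation'])
t=np.array([.5637,.0774,.066]);plan(p,R,t+[0,0,.05],RK,5,.3);plan(t+[0,0,.05],RK,t,RK,3,.3)
E
```

```text
pt 22 [0.107  0.1071 0.1082 0.1093 0.1093] 0.10818681061104765 [0.0187 0.0234 0.027 ] 0.038095116351773484
mk 28 [0.1778 0.1779 0.1794 0.1807 0.1811] 0.17931495896130947 [0.0322 0.0336 0.0379] 0.04596348168527484
knob rack -0.014725271188052419 0.108524720444143
[{"dx": -6.0, "dy": -2.0, "dz": 27.0, "wx": 0.0, "wy": 0.0, "wz": -0.0, "fingers": 0.3}, {"dx": -6.0, "dy": -3.0, "dz": 27.0, "wx": 0.1, "wy": 0.0, "wz": -0.1, "fingers": 0.3}, {"dx": -6.0, "dy": -2.0, "dz": 26.0, "wx": -0.0, "wy": 0.0, "wz": -0.0, "fingers": 0.3}, {"dx": -6.0, "dy": -3.0, "dz": 27.0, "wx": 0.0, "wy": 0.0, "wz": -0.1, "fingers": 0.3}, {"dx": -6.0, "dy": -2.0, "dz": 27.0, "wx": 0.1, "wy": 0.0, "wz": -0.0, "fingers": 0.3}]
27.588185603300197 0.05241686537999564
[{"dx": 0.0, "dy": -0.0, "dz": 17.0, "wx": 0.0, "wy": 0.0, "wz": 0.0, "fingers": 0.3}, {"dx": 0.0, "dy": -0.0, "dz": 16.0, "wx": 0.0, "wy": 0.0, "wz": 0.0, "fingers": 0.3}, {"dx": 0.0, "dy": -0.0, "dz": 17.0, "wx": 0.0, "wy": 0.0, "wz": 0.0, "fingers": 0.3}]
16.666666666666668 0.0
```

View pics/c5.png

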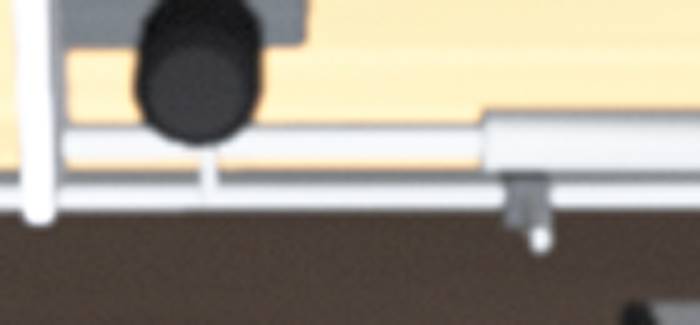

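The crop shows the pointer tip at (208,170), in line with the knob, and the mark blade at (540,235). The pull works out at about 71 mm. I'll descend on the knob now.

>>> move_arm(
  targets=[
    {"dx": -6,"dy": -2,"dz": 27,"wx": 0,"wy": 0,"wz": 0,"fingers": 0.3},
    {"dx": -6,"dy": -3,"dz": 27,"wx": 0.1,"wy": 0,"wz": -0.1,"fingers": 0.3},
    {"dx": -6,"dy": -2,"dz": 26,"wx": 0,"wy": 0,"wz": 0,"fingers": 0.3},
    {"dx": -6,"dy": -3,"dz": 27,"wx": 0,"wy": 0,"wz": -0.1,"fingers": 0.3},
    {"dx": -6,"dy": -2,"dz": 27,"wx": 0.1,"wy": 0,"wz": 0,"fingers": 0.3},
    {"dx": 0,"dy": 0,"dz": 17,"wx": 0,"wy": 0,"wz": 0,"fingers": 0.3},
    {"dx": 0,"dy": 0,"dz": 18,"wx": 0,"wy": 0,"wz": 0,"fingers": 0.3},
    {"dx": 0,"dy": 0,"dz": 19,"wx": 0,"wy": 0,"wz": 0,"fingers": 0.3},
  ],
)

```text
time: 24.28
position: [0.5636, 0.0766, 0.0609]
orientation: [-3.141, -0.0, -3.08]
contact_force: [0.5, 0.5, -1.0]
finger_gap: 0.0556
gripper_force: 0.0
```

>>> move_arm(
  targets=[
    {"dx": 0,"dy": 0,"dz": 0,"wx": 0,"wy": 0,"wz": 0,"fingers": -1},
    {"dx": 0,"dy": 0,"dz": 0,"wx": 0,"wy": 0,"wz": 0,"fingers": -1},
    {"dx": 0,"dy": 0,"dz": 0,"wx": 0,"wy": 0,"wz": 0,"fingers": -1},
    {"dx": 0,"dy": 0,"dz": 0,"wx": 0,"wy": 0,"wz": 0,"fingers": -1},
    {"dx": 0,"dy": 0,"dz": 0,"wx": 0,"wy": 0,"wz": 0,"fingers": -1},
  ],
  grip_force=60,
)

```text
time: 24.9
position: [0.564, 0.0773, 0.0623]
orientation: [-3.141, 0.001, -3.078]
contact_force: [-0.3, -3.8, -1.2]
finger_gap: 0.0233
gripper_force: 59.3
```

>>> move_arm(
  targets=[
    {"dx": 0,"dy": 6,"dz": 0,"wx": 0,"wy": 0,"wz": 0,"fingers": -1},
    {"dx": 0,"dy": 10,"dz": 0,"wx": 0,"wy": 0,"wz": 0,"fingers": -1},
    {"dx": 0,"dy": 12,"dz": 0,"wx": 0,"wy": 0,"wz": 0,"fingers": -1},
    {"dx": 0,"dy": 12,"dz": 0,"wx": 0,"wy": 0,"wz": 0,"fingers": -1},
    {"dx": 0,"dy": 12,"dz": 0,"wx": 0,"wy": 0,"wz": 0,"fingers": -1},
    {"dx": 0,"dy": 10,"dz": 0,"wx": 0,"wy": 0,"wz": 0,"fingers": -1},
    {"dx": 0,"dy": 9,"dz": 0,"wx": 0,"wy": 0,"wz": 0,"fingers": -1},
    {"dx": 0,"dy": 0,"dz": 0,"wx": 0,"wy": 0,"wz": 0,"fingers": -1},
  ],
)

```text
time: 25.9
position: [0.5594, 0.1481, 0.0622]
orientation: [-3.139, 0.0, -3.077]
contact_force: [2.1, -8.3, 0.4]
finger_gap: 0.023
gripper_force: 59.5
```

```bash
python3 - <<'E' | tail -n +4
from k import *
s=telemetry.observe();p=s["position"]
lx=np.array([np.cos(LH),np.sin(LH)]);ly=np.array([-lx[1],lx[0]]);o=np.array([.5857,-.1121])
print('TCP rack',(p[:2]-o)@lx-.005,(p[:2]-o)@ly-.082,s["contact_force"].round(1),s["finger_gap"])
im={}
for c in("wrist","scene","side"):
    a,d=optics.camera(c);im[c]=a
    C=cloud(c,d,s).reshape(-1,3);X=((C[:,:2]-o)@lx-.005);Y=((C[:,:2]-o)@ly-.082)
    for n,z0,z1,x0,x1 in(('pt',.0325,.039,.015,.03),('mk',.038,.048,.03,.042)):
        m=(X>x0)&(X<x1)&(C[:,2]>z0)&(C[:,2]<z1)&(Y>.14)&(Y<.21)
        if m.sum()>3: print(c,n,m.sum(),np.percentile(Y[m],[5,50,95]).round(4),np.median(X[m]).round(4))
# crops around mark
crops=[]
Pm=np.array([*(o+lx*.035+ly*(.179+.082)),.035]);Pm[:2]+=lx*.005
for c in("wrist","scene","side"):
    k=optics.get_calibration(c)
    if c=="wrist":
        T=k["tool_from_camera"];t=eul(s["orientation"]).inv().apply(Pm-p);x=T[:3,:3].T@(t-T[:3,3])
    else:x=k["R"]@Pm+k["t"]
    u=k["K"]@x;u=(u[:2]/u[2]).round().astype(int);print(c,u)
    h=40 if c!="wrist" else 80
    A=cv2.copyMakeBorder(im[c],80,80,80,80,0);u=np.clip(u,0,[639,479])+80
    crops.append(cv2.resize(A[u[1]-h:u[1]+h,u[0]-h:u[0]+h],(266,400) if 0 else (266,266),interpolation=2))
cv2.imwrite('pics/m.png',np.hstack(crops)[:,:,::-1])
E
```

```text
TCP rack -0.014418688010990215 0.17934565492583443 [ 2.1 -8.3  0.4] 0.02298192581317572
wrist mk 60 [0.178  0.1796 0.1807] 0.0345
scene pt 12 [0.1633 0.1788 0.1804] 0.0218
scene mk 8 [0.1775 0.179  0.1799] 0.0341
side pt 25 [0.1481 0.1513 0.1841] 0.0206
side mk 5 [0.1818 0.1825 0.1846] 0.0339
wrist [312 363]
scene [226 278]
side [283 287]
```

View pics/m.png

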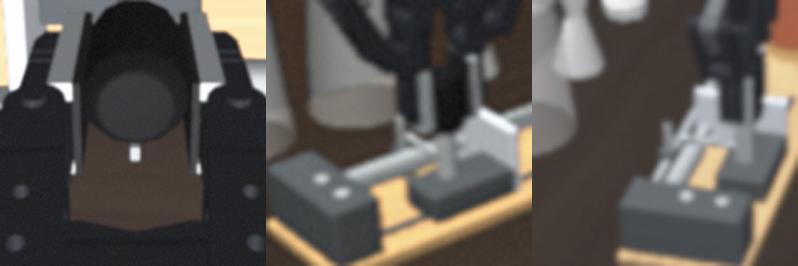

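The wrist crop shows the mark blade at (135,153), straight behind the knob centre at (135,105). The scene crop shows the pointer bar meeting the blade at about (400,135). The numbers agree: the pointer reads 178.8 mm and the mark 179.0 mm along the lane. I'll hold still briefly and hand in.

>>> move_arm(
  targets=[
    {"dx": 0,"dy": 0,"dz": 0,"wx": 0,"wy": 0,"wz": 0,"fingers": -1},
    {"dx": 0,"dy": 0,"dz": 0,"wx": 0,"wy": 0,"wz": 0,"fingers": -1},
  ],
)

```text
time: 26.3
position: [0.5595, 0.1475, 0.0622]
orientation: [-3.139, 0.0, -3.078]
contact_force: [1.9, -7.6, 0.5]
finger_gap: 0.0232
gripper_force: 59.5
```

Run:
```python
from h import *
s=telemetry.observe();print(s["position"].round(4),s["time"],s["gripper_force"])
print(manip.hand_in())
```

```text
[0.5595 0.1475 0.0622] 26.3 59.45013509597629
the job is handed in; nothing more can be done
None
```

The job is handed in at 26.3 s: the bottle stands on its pad, measured within about 0.5 mm of its place between the neighbours, and the pusher is held with its pointer measured within about 1 mm of the mark; hand-in returned no verdict.

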